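# Load the sanitising lamp's turntable and start the cycle

## Task

Give the washed things their sanitising cycle: swing the lamp arm right clear of the lazy Susan, move everything that stands or lies on the grey draining mat onto the lazy Susan (the brush with the long handle lying down, the rest upright on their own bases, nothing hanging over the edge or on top of another), and swing the lamp back so that its head is centred over the lazy Susan. Then press the start button on the lamp's base fully down and let it come up again, with everything still in place under the lamp; leave all the other things in the cubby where they are.

Things in the scene. Friction and masses are not known exactly. Their poses are not given: they have to be found in the camera images.
- platter_top (a point): centre of the top face of the lazy Susan's round white platter: a flat disc 320 mm across and 14 mm thick, its top 36 mm above the table; it spins freely about its vertical axis, and its place varies
- platter (a joint): turn of the platter (rad, any value), anticlockwise from above positive; nearly free: about 6 mN m of friction
- lamp_post (a point): top of the sanitising lamp's upright chrome post (24 mm thick), on the vertical hinge axis of the swing arm, 236 mm above the table. The lamp stands at the far left of the lazy Susan
- lamp_arm (a joint): swing of the lamp arm about the post (rad), range -0.6 to 1.45, growing as the arm swings clockwise seen from above, that is from over the lazy Susan towards the robot's left. It is parked clear towards growing values; the value at which the head is over the platter varies with how the lamp stands. Stays where it is left (0.25 N m of friction, so about 1 N at the head)
- lamp_head (a point): centre of the underside of the lamp's round white head (180 mm across, 40 mm high), 198 mm above the table, 328 mm from the hinge axis; a chrome tube 16 mm thick, its axis 252 mm above the table, joins it to the post. The post stands as far from the platter's centre (to within about 8 mm), so that the head passes over that centre
- lamp_knob (a point): grip point on the upright black round knob on top of the lamp's head: 28 mm in diameter, 46 mm tall from 262 to 308 mm above the table, this point on its axis at 288 mm, straight above lamp_head; pinch it from above to swing the arm
- start (a joint): travel of the start button (m), 0 = up, 0.006 = fully down; 5 N of spring force when fully down
- start_top (a point): centre of the top face of the round white start button (32 mm across), facing up 48 mm above the table, on the lamp's white base (240 x 150 mm, 30 mm high), 130 mm from the post; the lamp arm, when parked, can hang over it
- mat: grey rubber draining mat, 300 x 230 x 6 mm, lying on the table on the robot's right; origin at the centre of its underside, x along its long side. The washed things stand on it (top 6 mm above the table); three to five of the five are there, the others are absent
- plunger: washed small hard silicone plunger cup, grey, round, 80 mm tall; foot 66 mm across (14 mm high), then stepping in to a round stem 27 mm across from 46 to 80 mm height, to be gripped from above. Origin at the centre of its underside, z up. 120 g
- palm_brush: washed round wooden palm brush, 82 mm tall; 66 mm across below 44 mm, with a round knob 34 mm across from 54 to 82 mm height, to be gripped from above. Origin at the centre of its underside (the bristles), z up. 110 g
- bottle: washed empty refill bottle, white with a grey screwed-on cap, round, 116 mm tall; body 58 mm across up to 74 mm height, cap 32 mm across from 86 to 116 mm height. Origin at the centre of its underside, z up. 160 g
- jar: washed round glass jar with a fixed steel lid, 92 mm tall; glass 66 mm across up to 58 mm, lid 62 mm across up to 68 mm, round lid knob 28 mm across from 68 to 92 mm height. Origin at the centre of its underside, z up. 220 g
- tap_brush: washed chrome tap brush lying down, 176 mm long along its x axis; round handle 17 mm thick with its axis 12 mm up, square end piece (24 mm wide, 24 mm high) at -x, bristle head (34 mm wide, 24 mm high, bristles down) from x = 42 to 88 mm. Origin in the middle of its length, at the underside, z up. 100 g
- tap_brush_ball (a point): tip of the tap brush's plain square end, 88 mm from its origin along -x, on the handle's axis (12 mm above what it lies on, or some 15 mm if it has rolled onto its side, which does no harm)
- tap_brush_head (a point): tip of the tap brush's bristle head, 88 mm from its origin along +x, on the handle's axis
- pumice: grey pumice block 85 x 52 x 34 mm on the table beside the mat; leave it. Origin at the centre of its underside
- spray: trigger spray bottle, 72 mm across, 190 mm tall, beyond the mat; leave it. Origin at the centre of its underside
- tub: tub of tablets, 84 mm across, 95 mm tall, at the robot's left; leave it. Origin at the centre of its underside
- refill_full: full refill bottle, 72 mm across, 170 mm tall, at the back; leave it. Origin at the centre of its underside
- soap_box: carton 100 x 65 x 45 mm at the far left; leave it. Origin at the centre of its underside
There are look-alikes about, which are no part of the job. What is shaped like the jar but blue or red is not meant.

How it is judged:
On the way, in this order (a step that is already met when the one before it is completed fails the run):
1. the lamp's head is swung right clear of the lazy Susan (horizontal distance between lamp_head and platter_top above 0.245 m), for 0.2 s.
2. all the washed things are on the lazy Susan (horizontal distance between each of plunger, palm_brush, bottle, jar and platter_top below 0.135 m and angle between each of plunger, palm_brush, bottle, jar's own z axis and vertical below 0.15 rad and z of plunger in the frame of platter_top between -0.006 and 0.008 m and z of palm_brush in the frame of platter_top between -0.006 and 0.008 m and z of bottle in the frame of platter_top between -0.006 and 0.008 m and z of jar in the frame of platter_top between -0.006 and 0.008 m and horizontal distance between each of tap_brush_ball, tap_brush_head and platter_top below 0.165 m and z of tap_brush_ball in the frame of platter_top between 0.004 and 0.024 m and z of tap_brush_head in the frame of platter_top between 0.004 and 0.024 m), for 0.3 s.
3. the lamp's head is back, centred over the loaded lazy Susan (all of step 2 and horizontal distance between lamp_head and platter_top below 0.03 m), for 0.2 s.
4. the start button is pressed fully down, with the lamp centred over the loaded lazy Susan (all of step 3 and value of joint start above 0.0052 m), for 0.1 s.
At the end, for the whole second after the job is handed in: Each washed thing present rests on the platter: upright ones within 9 degrees of upright and 135 mm of its centre; the tap brush lying on it, both ends within 165 mm. Lamp head within 30 mm of the platter's centre (seen from above); start button, pressed 5.2 mm or more, is up again (all of step 3 and value of joint start below 0.0015 m); the robot touches nothing.
It fails at once if one of the other things in the cubby is moved by more than 4 cm (distance of any of pumice, spray, tub, refill_full, soap_box from where it was at the start of the episode above 0.04 m).
Of plunger, palm_brush, bottle, jar, tap_brush only 3 to 5 are there at a start; the rules pass over those that are not, and their reading is None.
At some moment in a run one of plunger, palm_brush, jar, tap_brush may be knocked a few centimetres aside while the robot is not near it.
It also fails if it takes over 210 s, if anything falls off the work surface, if the arm or the gripper's body presses on something with over 40 N, if the wrist force passes 120 N, or if a joint passes its speed limit or range.

## Robot

A 6-joint arm with a two-finger parallel gripper is mounted at the origin on the work surface. World frame = base frame: x ahead of the robot, y to its left, z up, the work surface at z = 0. Lengths are in m, angles in rad, forces in N, time in s.
With the tool pointing down it reaches from about 0.35 to 0.8 m from the base axis. Payload 7.3 kg.
Tool frame: the origin (TCP) lies between the finger pads; the fingertips stand 17 mm ahead of it and the grasp point (between the pads) lies 2 mm behind it; z points along the fingers, y is the line along which they close (so a half turn about z gives the same grasp; the last joint's range is limited). The gripper opens to 85 mm and grips with 20 to 120 N. Pads are 22 mm wide; open, the fingers measure 114 mm over their backs; the gripper's body (76 mm by 85 mm) begins 54 mm behind the grasp point. The pads swing forward as they close: fully open they stand 13 mm farther back than shut.
Start: joints at [-1.471, 0.342, 1.524, -0, 1.275, -0.146], TCP at [0.128, -0.509, 0.248] pointing down, gripper open.
Joint ranges: [-2.53, 2.53], [-0.77, 2.02], [0.04, 2.7], [-1, 4.14], [0.28, 2.66], [-3.11, 3.11]. Speed limits (rad/s): [2.57, 2.57, 3.14, 3.14, 3.14, 3.14].

## Interface

Orientations are given as a unit quaternion [x, y, z, w].
In Python, from rig import arm gives the robot as it stands.
- The arm moves only by the tool arm_command, never from a script. Its argument "moves" is a list of rows, each an object of numbers: "tx", "ty", "tz": the shift along the tool's x, y, z scaled (see below); "turn": the turn about the tool's z scaled (see below). A call has exactly 8 rows; each row shifts and turns the commanded pose from where the row before left it, along the tool's axes as they then stand; what a row does not reach is not made up. The controller multiplies each number of a shift by 2 cm and each number of a turn by 4 degrees. A row lasts 1/12 s, in which the tool goes at most 41.7 mm and 7.16 degrees, less where a joint would pass 70% of its speed; a pose out of reach is approached as far as the arm can. A call with a number of a shift or a turn outside -1 to 1 is refused whole. A call with a gripper value outside its range is refused whole. "claw" is the closure, from 0 (fully open) to 1 (shut), set as the call begins (left out, the last holds). The fingers move at their own pace and stop on an object; the grip force is fixed at half the most. Time passes only in rows, so rows that do not move let the fingers close, or fill a call up. It gives the time, the measured TCP pose, the force, the opening and the grip force at its end, in the units of the state.
- arm.get_state(): the state, without advancing time (a new reading comes with each control period).
- arm.get_image(name): name is "side" or "top"; returns (picture, depth): 400x640x3 uint8, red, green, blue; 400x640 float32, m along the optical axis (not along the pixel's ray), 0 where there is no reading.
- arm.get_calibration(name): a dict with "mtx" (3x3 intrinsics, pixels), "origin" and "attitude" of the camera in the world. Camera axes: x right, y up, looking along -z (the intrinsics and any distortion apply to the point x, -y, -z); pixel columns grow to the right and rows downward; lengths in m; the calibration is good to about 2 mm. A picture is of the moment at which its call begins. get_calibration takes no time and is no camera call.
- arm.job_done(): hands the job in; it is judged then, once.
Trained networks look in the newest picture that a camera, given by its name, has taken for a name from the list of things; names that differ only in an ending like _2 or _b are one class to them, and where a whole thing is asked for, a point or a joint stands for the part that bears it (a point fixed in the world has none). Each returns a list of dicts, best first, with "confidence" (0 to 1); they miss things now and then, are a little off and sometimes report something else, mostly with a low value. They report only what shows in the picture. A call takes as long as a camera call. They do not tell look-alikes from the thing itself.
- arm.find_in(camera, thing): "point" ([x, y, z] in m, in world coordinates, good to about 4 mm: the middle of the surface that is visible of it).
- arm.landmark_of(camera, thing): "point" ([x, y, z] in m, in world coordinates, good to about 4 mm: a listed point, or the origin of a listed thing).
The state is a dict: "t": time; "joint_pos": joint angles; "joint_velocities": joint speeds; "effort": joint torques, N m; "position": TCP position; "orientation": TCP orientation; "wrist_force": force on the tool from outside, world axes, zero at the start; "torque": the same for the moment, N m; "gripper_width": finger opening in m; "finger_force": force on a finger pad.
Only numpy, scipy, OpenCV 4.12 (cv2) and the standard library are available. Lean on these libraries where they do the work, as an engineer would, in place of code of your own. Each camera call takes 0.05 s, during which the arm holds its last target. There are 200 camera calls.

## Working session

There is one attempt and no reset: what is moved stays moved. The work goes in short steps, Python scripts to look and compute and a tool call to move; the robot and the scene stay as the last step left them, time stands still between calls to the robot, and variables do not carry over. Pictures are saved under pics/ and viewed, at most 14 in all, crops included, and the job is handed in when it is done.

Besides the shell and the picture viewer there is one more tool, called by a JSON object that holds its "method" and its "body". arm_command: Moves the arm, as the interface text tells. Its arguments: {"type":"object","properties":{"moves":{"type":"array"},"claw":{"type":"number"}},"required":["moves"]}

```bash
ls; mkdir -p pics; cat > h.py <<'E'
import numpy as np, cv2
from rig import arm
from scipy.spatial.transform import Rotation as R
def shot(cam,fn=None):
    im,d=arm.get_image(cam)
    if fn: cv2.imwrite('pics/'+fn,cv2.cvtColor(im,cv2.COLOR_RGB2BGR))
    return im,d
def cal(cam):
    c=arm.get_calibration(cam); a=np.array(c['attitude'])
    Rm=R.from_quat(a).as_matrix() if a.size==4 else a
    return np.array(c['mtx']),np.array(c['origin']),Rm
def cloud(cam,d):
    K,o,Rm=cal(cam); v,u=np.mgrid[:d.shape[0],:d.shape[1]]
    p=np.stack([(u-K[0,2])/K[0,0]*d,-(v-K[1,2])/K[1,1]*d,-d],-1)
    return p@Rm.T+o
E
python3 - <<'E'
from h import *
print(arm.get_state()); 
for c in('top','side'):
    print(c,arm.get_calibration(c)); im,d=shot(c,c+'0.png'); np.save(c+'0.npy',cloud(c,d))
    for t in ['platter_top','lamp_post','lamp_head','lamp_knob','start_top','mat']+['plunger','palm_brush','bottle','jar','tap_brush','tap_brush_ball','tap_brush_head']:
        print(c,t,[(np.round(q['point'],3).tolist(),round(q['confidence'],2)) for q in arm.landmark_of(c,t)][:4])
E
```

```text
pics
{'t': 0.0, 'joint_pos': array([-1.47102654e+00,  3.42715644e-01,  1.52504889e+00,  7.13522445e-06,
        1.27538636e+00, -1.45986592e-01]), 'joint_velocities': array([-8.31891217e-05, -9.41251783e-04, -1.43481699e-03, -1.01423752e-04,
       -2.77058056e-04, -1.29138147e-03]), 'effort': array([ 1.09720695e-03, -4.33674645e+01, -2.46014285e+01, -1.05250231e-04,
        7.91225903e-03, -5.53616630e-06]), 'position': array([ 0.12771891, -0.50883071,  0.24761849]), 'orientation': array([ 9.92459796e-01,  1.22568130e-01,  2.14140541e-05, -7.78836899e-04]), 'wrist_force': array([-0.02001604, -0.23217247,  0.78534847]), 'torque': array([-0.02584647, -0.04113199, -0.01483309]), 'finger_force': 0.0, 'gripper_width': 0.08564245637481477}
top {'mtx': array([[362.90669871,   0.        , 312.56679278],
       [  0.        , 362.90669871, 203.77296578],
       [  0.        ,   0.        ,   1.        ]]), 'origin': array([0.31312561, 0.00305468, 1.29407814]), 'attitude': array([ 0.07222246, -0.07231388, -0.70299235,  0.70381558])}
top platter_top []
top lamp_post [([0.742, 0.32, 0.238], 0.7
[... 1153 characters left out ...]
side lamp_head [([0.546, 0.055, 0.195], 0.87)]
side lamp_knob [([0.546, 0.053, 0.288], 0.58)]
side start_top [([0.608, 0.35, 0.052], 0.47)]
side mat [([0.453, -0.36, -0.001], 0.91)]
side plunger [([0.361, -0.288, 0.0], 0.68)]
side palm_brush [([0.4, -0.38, 0.006], 0.66)]
side bottle [([0.474, -0.239, 0.008], 0.69)]
side jar [([0.361, -0.285, 0.003], 0.65), ([0.782, -0.35, 0.004], 0.58), ([0.525, -0.609, 0.006], 0.55), ([0.506, -0.336, 0.005], 0.54)]
side tap_brush [([0.491, -0.458, 0.008], 0.66)]
side tap_brush_ball [([0.479, -0.545, 0.013], 0.65), ([0.608, 0.349, 0.055], 0.51), ([0.546, 0.056, 0.197], 0.24)]
side tap_brush_head [([0.503, -0.371, 0.021], 0.49), ([0.608, 0.347, 0.055], 0.39)]
```

View pics/top0.png

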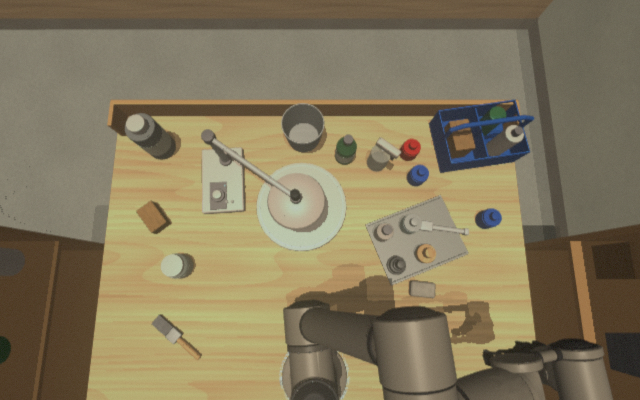

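View pics/side0.png

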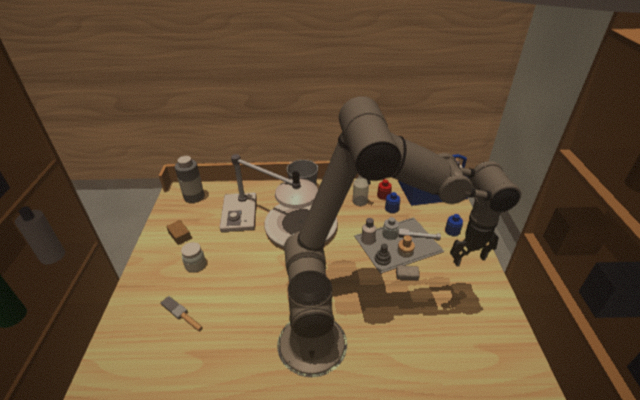

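Top: mat with things at px (385,231) bottle?, (410,224) jar?, (397,265) plunger?, (426,253) palm brush?, (445,228) tap brush; blue/red look-alikes off the mat at (411,148), (418,175), (489,218). Confirming in an enlarged crop.

```bash
python3 - <<'E'
import cv2,numpy as np
im=cv2.imread('pics/top0.png')[185:305,350:510]; a=cv2.resize(im,None,fx=4,fy=4,interpolation=3)
cv2.imwrite('pics/crop0.png',a)
from h import *
P=np.load('top0.npy'); S=np.load('side0.npy')
# maxima near each thing
for n,x,y in [('bottle',.472,-.237),('jar',.505,-.336),('plunger',.361,-.287),('palm',.4,-.384)]:
  for C,nm in((P,'t'),(S,'s')):
    m=(np.hypot(C[...,0]-x,C[...,1]-y)<.045); z=C[...,2][m].max(); q=C[m&(C[...,2]>z-.012)]
    print(n,nm,round(z,3),q.mean(0).round(4),len(q),((q.min(0)+q.max(0))/2).round(4))
for C in (P,S):
  m=(abs(C[...,2]-.036)<.006)&(np.hypot(C[...,0]-.569,C[...,1]-.047)<.2); q=C[m][:,:2].astype(np.float32)
  (c,r)=cv2.minEnclosingCircle(q); print('platter',c,r)
  m=(C[...,2]>.225)&(C[...,2]<.245)&(np.hypot(C[...,0]-.741,C[...,1]-.32)<.04); print('post',C[m].mean(0) if m.any() else 0)
  m=(C[...,2]>.297)&(np.hypot(C[...,0]-.547,C[...,1]-.055)<.04); print('knob',C[m].mean(0) if m.any() else 0)
E
```

```text
bottle t 0.125 [ 0.473  -0.2396  0.1214] 73 [ 0.4733 -0.2398  0.1202]
bottle s 0.126 [ 0.4681 -0.2399  0.121 ] 41 [ 0.4691 -0.2397  0.1201]
jar t 0.104 [ 0.5025 -0.3361  0.0977] 55 [ 0.5034 -0.3362  0.098 ]
jar s 0.104 [ 0.4983 -0.3363  0.0979] 28 [ 0.4988 -0.3366  0.0985]
plunger t 0.093 [ 0.3637 -0.2866  0.0853] 49 [ 0.3639 -0.287   0.0869]
plunger s 0.092 [ 0.3588 -0.2866  0.0853] 32 [ 0.3581 -0.286   0.0866]
palm t 0.092 [ 0.4007 -0.3837  0.0869] 84 [ 0.4    -0.3833  0.0868]
palm s 0.094 [ 0.3956 -0.3842  0.0872] 43 [ 0.3963 -0.385   0.0887]
platter (0.5702127814292908, 0.04467734694480896) 0.15995529294013977
post [0.72110913 0.31960374 0.24053817]
knob [0.54846781 0.05380757 0.30659531]
platter (0.5674828886985779, 0.04372203350067139) 0.16086536645889282
post [0.72454497 0.3200311  0.23681679]
knob [0.54352042 0.05391135 0.30561065]
```

View pics/crop0.png

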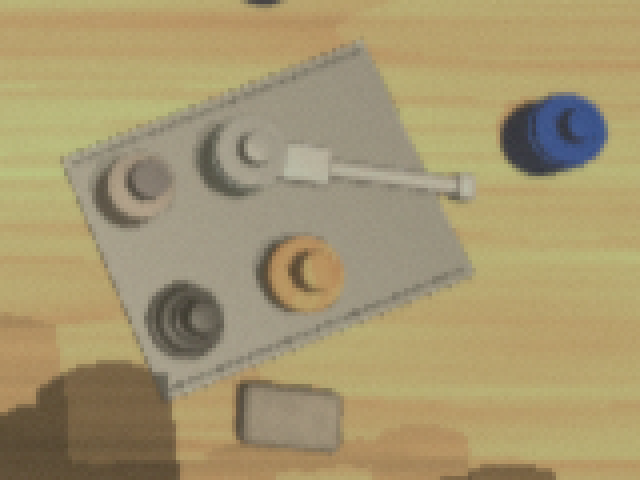

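All five washed things are on the mat: bottle (px 385,231), jar with clear glass/steel (410,224), plunger (397,265), palm brush (426,253), tap brush (425..467,228). The coloured ones off the mat aren't meant. First the lamp knob: rise and straighten the tool.

{"method": "arm_command", "body": {"moves": [{"tz":-1,"turn":0.88},{"tz":-1,"turn":0.88},{"tz":-1,"turn":0.88},{"tz":-1,"turn":0.88},{"tz":-1},{"tz":-1},{},{}], "claw": 0.3}}

```text
invalid input
```

{"method": "arm_command", "body": {"moves": [{"tx":0.65,"ty":-0.88},{"tx":0.65,"ty":-0.88},{"tx":0.65,"ty":-0.88},{"tx":0.65,"ty":-0.88},{"tx":0.65,"ty":-0.88},{"tx":0.65,"ty":-0.88},{"tx":0.65,"ty":-0.88},{"tx":0.65,"ty":-0.88}]}}

```text
invalid input
```

{"method": "arm_command", "body": {"moves": [{"tx":0,"ty":0,"tz":-1,"turn":0.88},{"tx":0,"ty":0,"tz":-1,"turn":0.88},{"tx":0,"ty":0,"tz":-1,"turn":0.88},{"tx":0,"ty":0,"tz":-1,"turn":0.88},{"tx":0,"ty":0,"tz":-1,"turn":0},{"tx":0,"ty":0,"tz":-1,"turn":0},{"tx":0,"ty":0,"tz":0,"turn":0},{"tx":0,"ty":0,"tz":0,"turn":0}], "claw": 0.3}}

```text
t: 2.07
position: [0.1278, -0.5095, 0.3691]
orientation: [1.0, 0.0, 0.0, 0.001]
wrist_force: [-0.4, -0.8, 0.2]
gripper_width: 0.0596
finger_force: 0.0
```

{"method": "arm_command", "body": {"moves": [{"tx":0.65,"ty":-0.88,"tz":0,"turn":0},{"tx":0.65,"ty":-0.88,"tz":0,"turn":0},{"tx":0.65,"ty":-0.88,"tz":0,"turn":0},{"tx":0.65,"ty":-0.88,"tz":0,"turn":0},{"tx":0.65,"ty":-0.88,"tz":0,"turn":0},{"tx":0.65,"ty":-0.88,"tz":0,"turn":0},{"tx":0.65,"ty":-0.88,"tz":0,"turn":0},{"tx":0.65,"ty":-0.88,"tz":0,"turn":0}]}}

```text
t: 2.73
position: [0.232, -0.367, 0.3669]
orientation: [1.0, -0.0, -0.0, -0.001]
wrist_force: [0.9, 0.0, 0.3]
gripper_width: 0.0598
finger_force: 0.0
```

{"method": "arm_command", "body": {"moves": [{"tx":0.656,"ty":-0.88,"tz":0,"turn":0},{"tx":0.656,"ty":-0.88,"tz":0,"turn":0},{"tx":0.656,"ty":-0.88,"tz":0,"turn":0},{"tx":0.656,"ty":-0.88,"tz":0,"turn":0},{"tx":0.656,"ty":-0.88,"tz":0,"turn":0},{"tx":0.656,"ty":-0.88,"tz":0,"turn":0},{"tx":0.656,"ty":-0.88,"tz":0,"turn":0},{"tx":0.656,"ty":-0.88,"tz":0,"turn":0}]}}

```text
t: 3.4
position: [0.3369, -0.2263, 0.367]
orientation: [1.0, -0.0, -0.001, -0.001]
wrist_force: [-0.2, -0.8, 0.4]
gripper_width: 0.0599
finger_force: 0.0
```

{"method": "arm_command", "body": {"moves": [{"tx":0.656,"ty":-0.88,"tz":0,"turn":0},{"tx":0.656,"ty":-0.88,"tz":0,"turn":0},{"tx":0.656,"ty":-0.88,"tz":0,"turn":0},{"tx":0.656,"ty":-0.88,"tz":0,"turn":0},{"tx":0.656,"ty":-0.88,"tz":0,"turn":0},{"tx":0.656,"ty":-0.88,"tz":0,"turn":0},{"tx":0.656,"ty":-0.88,"tz":0,"turn":0},{"tx":0.656,"ty":-0.88,"tz":0,"turn":0}]}}

```text
t: 4.07
position: [0.4417, -0.0856, 0.3669]
orientation: [1.0, 0.0, -0.001, -0.0]
wrist_force: [0.3, -0.2, -0.4]
gripper_width: 0.0597
finger_force: 0.0
```

{"method": "arm_command", "body": {"moves": [{"tx":0.656,"ty":-0.88,"tz":0,"turn":0},{"tx":0.656,"ty":-0.88,"tz":0,"turn":0},{"tx":0.656,"ty":-0.88,"tz":0,"turn":0},{"tx":0.656,"ty":-0.88,"tz":0,"turn":0},{"tx":0.656,"ty":-0.88,"tz":0,"turn":0},{"tx":0.656,"ty":-0.88,"tz":0,"turn":0},{"tx":0.656,"ty":-0.88,"tz":0,"turn":0},{"tx":0.656,"ty":-0.88,"tz":0,"turn":0}]}}

```text
t: 4.73
position: [0.5468, 0.055, 0.3666]
orientation: [1.0, 0.0, -0.001, 0.0]
wrist_force: [-0.3, -1.0, 1.0]
gripper_width: 0.0596
finger_force: 0.0
```

{"method": "arm_command", "body": {"moves": [{"tx":0,"ty":0,"tz":0,"turn":0},{"tx":0,"ty":0,"tz":0,"turn":0},{"tx":0,"ty":0,"tz":0.6,"turn":0},{"tx":0,"ty":0,"tz":0.6,"turn":0},{"tx":0,"ty":0,"tz":0.6,"turn":0},{"tx":0,"ty":0,"tz":0,"turn":0},{"tx":0,"ty":0,"tz":0,"turn":0},{"tx":0,"ty":0,"tz":0,"turn":0}]}}

```text
t: 5.4
position: [0.5465, 0.0534, 0.3329]
orientation: [1.0, -0.0, 0.0, 0.0]
wrist_force: [0.2, -0.3, 0.3]
gripper_width: 0.0597
finger_force: 0.0
```

{"method": "arm_command", "body": {"moves": [{"tx":0,"ty":0,"tz":0.55,"turn":0},{"tx":0,"ty":0,"tz":0.55,"turn":0},{"tx":0,"ty":0,"tz":0.55,"turn":0},{"tx":0,"ty":0,"tz":0.5,"turn":0},{"tx":0,"ty":0,"tz":0,"turn":0},{"tx":0,"ty":0,"tz":0,"turn":0},{"tx":0,"ty":0,"tz":0,"turn":0},{"tx":0,"ty":0,"tz":0,"turn":0}]}}

```text
t: 6.07
position: [0.547, 0.054, 0.2902]
orientation: [1.0, 0.0, 0.001, 0.0]
wrist_force: [0.4, 0.7, -0.2]
gripper_width: 0.0595
finger_force: 0.0
```

{"method": "arm_command", "body": {"moves": [{"tx":0,"ty":0,"tz":0,"turn":0},{"tx":0,"ty":0,"tz":0,"turn":0},{"tx":0,"ty":0,"tz":0,"turn":0},{"tx":0,"ty":0,"tz":0,"turn":0},{"tx":0,"ty":0,"tz":0,"turn":0},{"tx":0,"ty":0,"tz":0,"turn":0},{"tx":0,"ty":0,"tz":0,"turn":0},{"tx":0,"ty":0,"tz":0,"turn":0}], "claw": 1}}

```text
t: 6.73
position: [0.5474, 0.0547, 0.29]
orientation: [1.0, 0.0, 0.001, -0.001]
wrist_force: [3.6, 4.4, 4.0]
gripper_width: 0.0269
finger_force: 59.2
```

```bash
python3 - <<'E'
import numpy as np
p=np.array([.741,.32]);k=np.array([.5465,.054]);r=np.linalg.norm(k-p);print(r)
a0=np.arctan2(*(k-p)[::-1])
prev=k
for i in range(1,33):
    a=a0-np.radians(60)*i/32; q=p+r*np.array([np.cos(a),np.sin(a)])
    d=(q-prev)/.02; prev=q; print(i,q.round(4),'tx %.2f ty %.2f'%(d[0],-d[1]), round(np.hypot(*(q-[.569,.044])),3))
E
```

```text
0.3295242783164846
1 [0.5379 0.0605] tx -0.43 ty -0.33 0.035
2 [0.5295 0.0673] tx -0.42 ty -0.34 0.046
3 [0.5214 0.0743] tx -0.41 ty -0.35 0.056
4 [0.5134 0.0817] tx -0.40 ty -0.37 0.067
5 [0.5058 0.0892] tx -0.38 ty -0.38 0.078
6 [0.4983 0.0971] tx -0.37 ty -0.39 0.088
7 [0.4912 0.1051] tx -0.36 ty -0.40 0.099
8 [0.4843 0.1134] tx -0.34 ty -0.41 0.11
9 [0.4777 0.1219] tx -0.33 ty -0.43 0.12
10 [0.4713 0.1306] tx -0.32 ty -0.44 0.131
11 [0.4653 0.1396] tx -0.30 ty -0.45 0.141
12 [0.4595 0.1487] tx -0.29 ty -0.46 0.151
13 [0.4541 0.158 ] tx -0.27 ty -0.47 0.162
14 [0.4489 0.1675] tx -0.26 ty -0.47 0.172
15 [0.4441 0.1771] tx -0.24 ty -0.48 0.183
16 [0.4396 0.1869] tx -0.23 ty -0.49 0.193
17 [0.4354 0.1968] tx -0.21 ty -0.50 0.203
18 [0.4315 0.2069] tx -0.19 ty -0.50 0.213
19 [0.428  0.2171] tx -0.18 ty -0.51 0.223
20 [0.4248 0.2274] tx -0.16 ty -0.51 0.233
21 [0.4219 0.2378] tx -0.14 ty -0.52 0.243
22 [0.4194 0.2483] tx -0.13 ty -0.52 0.253
23 [0.4172 0.2588] tx -0.11 ty -0.53 0.263
24 [0.4154 0.2694] tx -0.09 ty -0.53 0.273
25 [0.4139 0.2801] tx -0.07 ty -0.53 0.283
26 [0.4128 0.2908] tx -0.06 ty -0.54 0.292
27 [0.412  0.3016] tx -0.04 ty -0.54 0.302
28 [0.4116 0.3124] tx -0.02 ty -0.54 0.311
29 [0.4115 0.3232] tx -0.00 ty -0.54 0.321
30 [0.4118 0.3339] tx 0.01 ty -0.54 0.33
31 [0.4124 0.3447] tx 0.03 ty -0.54 0.339
32 [0.4134 0.3554] tx 0.05 ty -0.54 0.348
```

{"method": "arm_command", "body": {"moves": [{"tx":-0.43,"ty":-0.33,"tz":0,"turn":0},{"tx":-0.42,"ty":-0.34,"tz":0,"turn":0},{"tx":-0.41,"ty":-0.35,"tz":0,"turn":0},{"tx":-0.4,"ty":-0.37,"tz":0,"turn":0},{"tx":-0.38,"ty":-0.38,"tz":0,"turn":0},{"tx":-0.37,"ty":-0.39,"tz":0,"turn":0},{"tx":-0.36,"ty":-0.4,"tz":0,"turn":0},{"tx":-0.34,"ty":-0.41,"tz":0,"turn":0}]}}

```text
t: 7.4
position: [0.4821, 0.1115, 0.2899]
orientation: [1.0, -0.001, -0.002, 0.002]
wrist_force: [-6.0, -10.8, 9.0]
gripper_width: 0.0266
finger_force: 60.5
```

{"method": "arm_command", "body": {"moves": [{"tx":-0.33,"ty":-0.43,"tz":0,"turn":0},{"tx":-0.32,"ty":-0.44,"tz":0,"turn":0},{"tx":-0.3,"ty":-0.45,"tz":0,"turn":0},{"tx":-0.29,"ty":-0.46,"tz":0,"turn":0},{"tx":-0.27,"ty":-0.47,"tz":0,"turn":0},{"tx":-0.26,"ty":-0.47,"tz":0,"turn":0},{"tx":-0.24,"ty":-0.48,"tz":0,"turn":0},{"tx":-0.23,"ty":-0.49,"tz":0,"turn":0}]}}

```text
t: 8.07
position: [0.4358, 0.1857, 0.2897]
orientation: [1.0, -0.0, -0.003, 0.002]
wrist_force: [-14.1, -8.3, 14.1]
gripper_width: 0.0268
finger_force: 61.5
```

{"method": "arm_command", "body": {"moves": [{"tx":-0.21,"ty":-0.5,"tz":0,"turn":0},{"tx":-0.19,"ty":-0.5,"tz":0,"turn":0},{"tx":-0.18,"ty":-0.51,"tz":0,"turn":0},{"tx":-0.16,"ty":-0.51,"tz":0,"turn":0},{"tx":-0.14,"ty":-0.52,"tz":0,"turn":0},{"tx":-0.13,"ty":-0.52,"tz":0,"turn":0},{"tx":-0.11,"ty":-0.53,"tz":0,"turn":0},{"tx":-0.09,"ty":-0.53,"tz":0,"turn":0}]}}

```text
t: 8.73
position: [0.4123, 0.2689, 0.2895]
orientation: [1.0, -0.0, -0.003, 0.001]
wrist_force: [-14.3, -3.1, 10.4]
gripper_width: 0.0267
finger_force: 61.2
```

{"method": "arm_command", "body": {"moves": [{"tx":-0.07,"ty":-0.53,"tz":0,"turn":0},{"tx":-0.06,"ty":-0.54,"tz":0,"turn":0},{"tx":0,"ty":-0.3,"tz":0,"turn":0},{"tx":0,"ty":0,"tz":0,"turn":0},{"tx":0,"ty":0,"tz":0,"turn":0},{"tx":0,"ty":0,"tz":0,"turn":0},{"tx":0,"ty":0,"tz":0,"turn":0},{"tx":0,"ty":0,"tz":0,"turn":0}]}}

```text
t: 9.4
position: [0.41, 0.2967, 0.2895]
orientation: [1.0, 0.0, -0.002, 0.001]
wrist_force: [-7.8, -1.2, 8.4]
gripper_width: 0.0269
finger_force: 61.1
```

{"method": "arm_command", "body": {"moves": [{"tx":0,"ty":0,"tz":0,"turn":0},{"tx":0,"ty":0,"tz":0,"turn":0},{"tx":0,"ty":0,"tz":0,"turn":0},{"tx":0,"ty":0,"tz":0,"turn":0},{"tx":0,"ty":0,"tz":-1,"turn":0},{"tx":0,"ty":0,"tz":-1,"turn":0},{"tx":0,"ty":0,"tz":-1,"turn":0},{"tx":0,"ty":0,"tz":-1,"turn":0}], "claw": 0.3}}

```text
t: 10.07
position: [0.4128, 0.2968, 0.37]
orientation: [1.0, -0.0, -0.0, 0.0]
wrist_force: [1.6, -0.2, -1.1]
gripper_width: 0.0599
finger_force: 0.0
```

{"method": "arm_command", "body": {"moves": [{"tx":0,"ty":0,"tz":0,"turn":-1},{"tx":0,"ty":0,"tz":0,"turn":-1},{"tx":0,"ty":0,"tz":0,"turn":-1},{"tx":0,"ty":0,"tz":0,"turn":-1},{"tx":0,"ty":0,"tz":0,"turn":-1},{"tx":0,"ty":0,"tz":0,"turn":-1},{"tx":0,"ty":0,"tz":0,"turn":-1},{"tx":0,"ty":0,"tz":0,"turn":-1}]}}

```text
t: 10.73
position: [0.4129, 0.2968, 0.369]
orientation: [0.961, 0.277, -0.0, 0.0]
wrist_force: [0.1, 1.2, 0.3]
gripper_width: 0.0595
finger_force: 0.0
```

{"method": "arm_command", "body": {"moves": [{"tx":0,"ty":0,"tz":0,"turn":-1},{"tx":0,"ty":0,"tz":0,"turn":-1},{"tx":0,"ty":0,"tz":0,"turn":-1},{"tx":0,"ty":0,"tz":0,"turn":-1},{"tx":0,"ty":0,"tz":0,"turn":-1},{"tx":0,"ty":0,"tz":0,"turn":-1},{"tx":0,"ty":0,"tz":0,"turn":-1},{"tx":0,"ty":0,"tz":0,"turn":-1}]}}

```text
t: 11.4
position: [0.4129, 0.2969, 0.369]
orientation: [0.847, 0.531, -0.0, 0.0]
wrist_force: [-0.7, -0.2, -0.7]
gripper_width: 0.0599
finger_force: 0.0
```

{"method": "arm_command", "body": {"moves": [{"tx":0,"ty":0,"tz":0,"turn":-1},{"tx":0,"ty":0,"tz":0,"turn":-1},{"tx":0,"ty":0,"tz":0,"turn":-1},{"tx":0,"ty":0,"tz":0,"turn":-1},{"tx":0,"ty":0,"tz":0,"turn":-1},{"tx":0,"ty":0,"tz":0,"turn":-1},{"tx":0,"ty":0,"tz":0,"turn":-0.5},{"tx":0,"ty":0,"tz":0,"turn":0}]}}

```text
t: 12.07
position: [0.4129, 0.2969, 0.369]
orientation: [0.707, 0.708, -0.0, 0.0]
wrist_force: [0.3, 0.4, -0.2]
gripper_width: 0.0597
finger_force: 0.0
```

```bash
cat >> h.py <<'E'
def platter(C):
    m=(abs(C[...,2]-.036)<.006)&(np.hypot(C[...,0]-.569,C[...,1]-.045)<.2); return cv2.minEnclosingCircle(C[m][:,:2].astype(np.float32))
def things(fn=None,cx=.455,cy=-.36,r=.24):
    """blobs on top view near a centre: knobs (high parts) and low parts"""
    im,d=shot('top',fn); return cloud('top',d)
def lm(cam,names):
    for t in names: print(cam,t,[(np.round(q['point'],3).tolist(),round(q['confidence'],2)) for q in arm.landmark_of(cam,t)][:3])
def tops(C,pts):
    for n,x,y in pts:
        m=(np.hypot(C[...,0]-x,C[...,1]-y)<.045); z=C[...,2][m].max(); q=C[m&(C[...,2]>z-.012)]
        print(n,round(float(z),3),q.mean(0).round(4),len(q))
E
python3 - <<'E'
from h import *
C=things('top1.png'); print(platter(C))
tops(C,[('bottle',.472,-.237),('jar',.505,-.336),('plunger',.361,-.287),('palm',.4,-.384)])
lm('top',['lamp_head','lamp_knob','tap_brush','tap_brush_ball','tap_brush_head','start_top'])
# handle points
m=(C[...,2]>.019)&(C[...,2]<.04)&(abs(C[...,0]-.485)<.04)&(C[...,1]<-.41)&(C[...,1]>-.56)
q=C[m]; 
for a in np.arange(-.56,-.4,.02):
    s=q[(q[:,1]>=a)&(q[:,1]<a+.02)]; print(round(a+.01,3),len(s),s.mean(0).round(4) if len(s) else '')
E
```

```text
((0.5699955224990845, 0.04487311840057373), 0.16003775596618652)
bottle 0.126 [ 0.4727 -0.2394  0.1214] 74
jar 0.104 [ 0.5022 -0.3364  0.0978] 52
plunger 0.09 [ 0.3632 -0.286   0.085 ] 55
palm 0.092 [ 0.4007 -0.3836  0.087 ] 82
top lamp_head [([0.415, 0.298, 0.201], 0.67)]
top lamp_knob [([0.411, 0.3, 0.289], 0.79), ([0.741, 0.322, 0.236], 0.62)]
top tap_brush [([0.487, -0.456, 0.002], 0.65)]
top tap_brush_ball [([0.475, -0.544, 0.013], 0.87), ([0.739, -0.231, 0.0], 0.24)]
top tap_brush_head [([0.497, -0.369, 0.018], 0.81)]
top start_top [([0.608, 0.344, 0.052], 0.56)]
-0.55 11 [ 0.4787 -0.5425  0.024 ]
-0.53 31 [ 0.48   -0.5314  0.024 ]
-0.51 22 [ 0.4827 -0.51    0.0225]
-0.49 22 [ 0.4858 -0.4899  0.0225]
-0.47 25 [ 0.4883 -0.4696  0.0236]
-0.45 25 [ 0.4913 -0.4507  0.0241]
-0.43 29 [ 0.4933 -0.4302  0.025 ]
-0.41 22 [ 0.4976 -0.4139  0.0293]
-0.39 0
```

{"method": "arm_command", "body": {"moves": [{"tx":-0.942,"ty":0.0965,"tz":0,"turn":0},{"tx":-0.942,"ty":0.0965,"tz":0,"turn":0},{"tx":-0.942,"ty":0.0965,"tz":0,"turn":0},{"tx":-0.942,"ty":0.0965,"tz":0,"turn":0},{"tx":-0.942,"ty":0.0965,"tz":0,"turn":0},{"tx":-0.942,"ty":0.0965,"tz":0,"turn":0},{"tx":-0.942,"ty":0.0965,"tz":0,"turn":0},{"tx":-0.942,"ty":0.0965,"tz":0,"turn":0}]}}

```text
t: 13.08
position: [0.4282, 0.1454, 0.3693]
orientation: [0.707, 0.707, 0.0, 0.0]
wrist_force: [0.8, 0.7, 0.4]
gripper_width: 0.0594
finger_force: 0.0
```

{"method": "arm_command", "body": {"moves": [{"tx":-0.942,"ty":0.0965,"tz":0,"turn":0},{"tx":-0.942,"ty":0.0965,"tz":0,"turn":0},{"tx":-0.942,"ty":0.0965,"tz":0,"turn":0},{"tx":-0.942,"ty":0.0965,"tz":0,"turn":0},{"tx":-0.942,"ty":0.0965,"tz":0,"turn":0},{"tx":-0.942,"ty":0.0965,"tz":0,"turn":0},{"tx":-0.942,"ty":0.0965,"tz":0,"turn":0},{"tx":-0.942,"ty":0.0965,"tz":0,"turn":0}]}}

```text
t: 13.75
position: [0.4437, -0.0054, 0.3694]
orientation: [0.707, 0.707, 0.0, 0.0]
wrist_force: [1.2, 1.9, 0.1]
gripper_width: 0.0599
finger_force: 0.0
```

{"method": "arm_command", "body": {"moves": [{"tx":-0.942,"ty":0.0965,"tz":0,"turn":0},{"tx":-0.942,"ty":0.0965,"tz":0,"turn":0},{"tx":-0.942,"ty":0.0965,"tz":0,"turn":0},{"tx":-0.942,"ty":0.0965,"tz":0,"turn":0},{"tx":-0.942,"ty":0.0965,"tz":0,"turn":0},{"tx":-0.942,"ty":0.0965,"tz":0,"turn":0},{"tx":-0.942,"ty":0.0965,"tz":0,"turn":0},{"tx":-0.942,"ty":0.0965,"tz":0,"turn":0}]}}

```text
t: 14.42
position: [0.4591, -0.1561, 0.3694]
orientation: [0.707, 0.707, -0.0, 0.0]
wrist_force: [0.5, -0.3, -0.0]
gripper_width: 0.0598
finger_force: 0.0
```

{"method": "arm_command", "body": {"moves": [{"tx":-0.942,"ty":0.0965,"tz":0,"turn":0},{"tx":-0.942,"ty":0.0965,"tz":0,"turn":0},{"tx":-0.942,"ty":0.0965,"tz":0,"turn":0},{"tx":-0.942,"ty":0.0965,"tz":0,"turn":0},{"tx":-0.942,"ty":0.0965,"tz":0,"turn":0},{"tx":-0.942,"ty":0.0965,"tz":0,"turn":0},{"tx":-0.942,"ty":0.0965,"tz":0,"turn":0},{"tx":-0.942,"ty":0.0965,"tz":0,"turn":0}]}}

```text
t: 15.08
position: [0.4746, -0.3069, 0.3693]
orientation: [0.707, 0.707, -0.0, 0.0]
wrist_force: [0.6, -0.7, -0.0]
gripper_width: 0.0598
finger_force: 0.0
```

{"method": "arm_command", "body": {"moves": [{"tx":-0.942,"ty":0.0965,"tz":0,"turn":0},{"tx":-0.942,"ty":0.0965,"tz":0,"turn":0},{"tx":-0.942,"ty":0.0965,"tz":0,"turn":0},{"tx":-0.942,"ty":0.0965,"tz":0,"turn":0},{"tx":-0.942,"ty":0.0965,"tz":0,"turn":0},{"tx":-0.942,"ty":0.0965,"tz":0,"turn":0},{"tx":-0.942,"ty":0.0965,"tz":0,"turn":0},{"tx":-0.942,"ty":0.0965,"tz":0,"turn":0}]}}

```text
t: 15.75
position: [0.49, -0.4575, 0.3692]
orientation: [0.707, 0.707, -0.0, -0.0]
wrist_force: [0.6, 0.3, 0.2]
gripper_width: 0.0596
finger_force: 0.0
```

{"method": "arm_command", "body": {"moves": [{"tx":0,"ty":0,"tz":0,"turn":0.95},{"tx":0,"ty":0,"tz":0,"turn":0.95},{"tx":0,"ty":0,"tz":1,"turn":0},{"tx":0,"ty":0,"tz":1,"turn":0},{"tx":0,"ty":0,"tz":1,"turn":0},{"tx":0,"ty":0,"tz":1,"turn":0},{"tx":0,"ty":0,"tz":1,"turn":0},{"tx":0,"ty":0,"tz":1,"turn":0}]}}

```text
t: 16.42
position: [0.49, -0.4565, 0.2482]
orientation: [0.753, 0.659, -0.0, -0.0]
wrist_force: [-0.3, -0.1, 0.4]
gripper_width: 0.0599
finger_force: 0.0
```

{"method": "arm_command", "body": {"moves": [{"tx":0,"ty":0,"tz":1,"turn":0},{"tx":0,"ty":0,"tz":1,"turn":0},{"tx":0,"ty":0,"tz":1,"turn":0},{"tx":0,"ty":0,"tz":1,"turn":0},{"tx":0,"ty":0,"tz":1,"turn":0},{"tx":0,"ty":0,"tz":1,"turn":0},{"tx":0,"ty":0,"tz":0,"turn":0},{"tx":0,"ty":0,"tz":0,"turn":0}]}}

```text
t: 17.08
position: [0.4897, -0.4563, 0.1284]
orientation: [0.752, 0.659, -0.0, -0.001]
wrist_force: [0.5, -0.2, 0.5]
gripper_width: 0.0598
finger_force: 0.0
```

```bash
python3 - <<'E'
from h import *
s=arm.get_state();print(s['position'],R.from_quat(s['orientation']).as_matrix().round(3).tolist())
shot('side');lm('side',['tap_brush','tap_brush_ball','tap_brush_head'])
E
```

```text
[ 0.48969178 -0.45626716  0.12844735] [[0.132, 0.991, -0.002], [0.991, -0.132, 0.002], [0.002, -0.002, -1.0]]
side tap_brush [([0.488, -0.458, 0.007], 0.52), ([0.478, -0.545, 0.013], 0.22)]
side tap_brush_ball [([0.481, -0.547, 0.016], 0.68)]
side tap_brush_head [([0.5, -0.371, 0.02], 0.75)]
```

{"method": "arm_command", "body": {"moves": [{"tx":0,"ty":0,"tz":1,"turn":0},{"tx":0,"ty":0,"tz":1,"turn":0},{"tx":0,"ty":0,"tz":1,"turn":0},{"tx":0,"ty":0,"tz":1,"turn":0},{"tx":0,"ty":0,"tz":0.5,"turn":0},{"tx":0,"ty":0,"tz":0.5,"turn":0},{"tx":0,"ty":0,"tz":0,"turn":0},{"tx":0,"ty":0,"tz":0,"turn":0}]}}

```text
t: 17.95
position: [0.4903, -0.4569, 0.0299]
orientation: [0.752, 0.659, -0.0, 0.0]
wrist_force: [-0.4, -0.3, -0.2]
gripper_width: 0.0598
finger_force: 0.0
```

{"method": "arm_command", "body": {"moves": [{"tx":0,"ty":0,"tz":0,"turn":0},{"tx":0,"ty":0,"tz":0,"turn":0},{"tx":0,"ty":0,"tz":0,"turn":0},{"tx":0,"ty":0,"tz":0,"turn":0},{"tx":0,"ty":0,"tz":0,"turn":0},{"tx":0,"ty":0,"tz":0,"turn":0},{"tx":0,"ty":0,"tz":0,"turn":0},{"tx":0,"ty":0,"tz":0,"turn":0}], "claw": 1}}

```text
t: 18.62
position: [0.4904, -0.4571, 0.0305]
orientation: [0.752, 0.659, -0.0, 0.001]
wrist_force: [-1.1, 0.8, 6.0]
gripper_width: 0.0144
finger_force: 58.7
```

{"method": "arm_command", "body": {"moves": [{"tx":0,"ty":0,"tz":-0.5,"turn":0},{"tx":0,"ty":0,"tz":-1,"turn":0},{"tx":0,"ty":0,"tz":-1,"turn":0},{"tx":0,"ty":0,"tz":-1,"turn":0},{"tx":0,"ty":0,"tz":-1,"turn":0},{"tx":0,"ty":0,"tz":-1,"turn":0},{"tx":0,"ty":0,"tz":-1,"turn":0},{"tx":0,"ty":0,"tz":-1,"turn":0}]}}

```text
t: 19.28
position: [0.4898, -0.4564, 0.1806]
orientation: [0.752, 0.659, -0.0, -0.0]
wrist_force: [-0.0, -0.5, 0.1]
gripper_width: 0.0144
finger_force: 58.8
```

{"method": "arm_command", "body": {"moves": [{"tx":0,"ty":0,"tz":-1,"turn":-0.95},{"tx":0,"ty":0,"tz":-1,"turn":-0.95},{"tx":0,"ty":0,"tz":-1,"turn":0},{"tx":0,"ty":0,"tz":0,"turn":0},{"tx":0,"ty":0,"tz":0,"turn":0},{"tx":0,"ty":0,"tz":0,"turn":0},{"tx":0,"ty":0,"tz":0,"turn":0},{"tx":0,"ty":0,"tz":0,"turn":0}]}}

```text
t: 19.95
position: [0.4897, -0.4562, 0.2377]
orientation: [0.707, 0.707, 0.0, -0.001]
wrist_force: [0.1, 0.1, -2.0]
gripper_width: 0.0144
finger_force: 58.8
```

{"method": "arm_command", "body": {"moves": [{"tx":0.782,"ty":-0.04,"tz":0,"turn":0},{"tx":0.782,"ty":-0.04,"tz":0,"turn":0},{"tx":0.782,"ty":-0.04,"tz":0,"turn":0},{"tx":0.782,"ty":-0.04,"tz":0,"turn":0},{"tx":0.782,"ty":-0.04,"tz":0,"turn":0},{"tx":0.782,"ty":-0.04,"tz":0,"turn":0},{"tx":0.782,"ty":-0.04,"tz":0,"turn":0},{"tx":0.782,"ty":-0.04,"tz":0,"turn":0}]}}

```text
t: 20.62
position: [0.4833, -0.3305, 0.2384]
orientation: [0.707, 0.707, -0.0, -0.001]
wrist_force: [0.3, 0.2, -0.9]
gripper_width: 0.0142
finger_force: 58.8
```

{"method": "arm_command", "body": {"moves": [{"tx":0.782,"ty":-0.04,"tz":0,"turn":0},{"tx":0.782,"ty":-0.04,"tz":0,"turn":0},{"tx":0.782,"ty":-0.04,"tz":0,"turn":0},{"tx":0.782,"ty":-0.04,"tz":0,"turn":0},{"tx":0.782,"ty":-0.04,"tz":0,"turn":0},{"tx":0.782,"ty":-0.04,"tz":0,"turn":0},{"tx":0.782,"ty":-0.04,"tz":0,"turn":0},{"tx":0.782,"ty":-0.04,"tz":0,"turn":0}]}}

```text
t: 21.28
position: [0.4771, -0.2049, 0.2392]
orientation: [0.707, 0.707, -0.0, -0.0]
wrist_force: [0.7, 0.0, -0.7]
gripper_width: 0.0145
finger_force: 58.8
```

{"method": "arm_command", "body": {"moves": [{"tx":0.782,"ty":-0.04,"tz":0,"turn":0},{"tx":0.782,"ty":-0.04,"tz":0,"turn":0},{"tx":0.782,"ty":-0.04,"tz":0,"turn":0},{"tx":0.782,"ty":-0.04,"tz":0,"turn":0},{"tx":0.782,"ty":-0.04,"tz":0,"turn":0},{"tx":0.782,"ty":-0.04,"tz":0,"turn":0},{"tx":0.782,"ty":-0.04,"tz":0,"turn":0},{"tx":0.782,"ty":-0.04,"tz":0,"turn":0}]}}

```text
t: 21.95
position: [0.4705, -0.0798, 0.2393]
orientation: [0.707, 0.707, 0.0, 0.0]
wrist_force: [0.6, 0.6, -1.1]
gripper_width: 0.0145
finger_force: 58.8
```

{"method": "arm_command", "body": {"moves": [{"tx":0.782,"ty":-0.04,"tz":0,"turn":0},{"tx":0.782,"ty":-0.04,"tz":0,"turn":0},{"tx":0.782,"ty":-0.04,"tz":0,"turn":0},{"tx":0.782,"ty":-0.04,"tz":0,"turn":0},{"tx":0.782,"ty":-0.04,"tz":0,"turn":0},{"tx":0.782,"ty":-0.04,"tz":0,"turn":0},{"tx":0.782,"ty":-0.04,"tz":0,"turn":0},{"tx":0.782,"ty":-0.04,"tz":0,"turn":0}]}}

```text
t: 22.62
position: [0.4639, 0.0453, 0.2393]
orientation: [0.707, 0.707, 0.0, 0.0]
wrist_force: [-0.0, -0.6, -0.3]
gripper_width: 0.0142
finger_force: 58.8
```

{"method": "arm_command", "body": {"moves": [{"tx":0,"ty":0,"tz":1,"turn":0},{"tx":0,"ty":0,"tz":1,"turn":0},{"tx":0,"ty":0,"tz":1,"turn":0},{"tx":0,"ty":0,"tz":1,"turn":0},{"tx":0,"ty":0,"tz":1,"turn":0},{"tx":0,"ty":0,"tz":1,"turn":0},{"tx":0,"ty":0,"tz":0,"turn":0},{"tx":0,"ty":0,"tz":0,"turn":0}]}}

```text
t: 23.28
position: [0.4638, 0.0443, 0.119]
orientation: [0.707, 0.707, -0.001, -0.001]
wrist_force: [-0.7, 0.0, -1.1]
gripper_width: 0.0142
finger_force: 58.8
```

```bash
python3 - <<'E'
from h import *
im,d=shot('side'); cv2.imwrite('pics/s2.png',cv2.resize(cv2.cvtColor(im[130:290,180:420],4),None,fx=3,fy=3));lm('side',['tap_brush','tap_brush_ball','tap_brush_head'])
shot('top');lm('top',['tap_brush','tap_brush_ball','tap_brush_head'])
E
```

```text
side tap_brush [([0.408, 0.294, 0.196], 0.75)]
side tap_brush_ball [([0.409, 0.299, 0.198], 0.56)]
side tap_brush_head [([0.466, 0.132, 0.108], 0.48), ([0.478, -0.241, 0.007], 0.19)]
top tap_brush [([0.609, 0.344, 0.052], 0.43), ([0.532, 0.573, 0.0], 0.32)]
top tap_brush_ball [([0.467, -0.041, 0.104], 0.55)]
top tap_brush_head [([0.464, 0.134, 0.109], 0.65)]
```

View pics/s2.png

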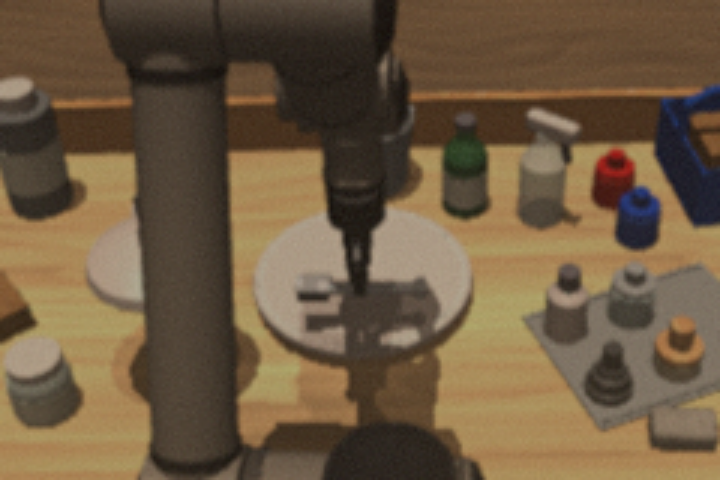

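{"method": "arm_command", "body": {"moves": [{"tx":0,"ty":0,"tz":0.8,"turn":0},{"tx":0,"ty":0,"tz":0.8,"turn":0},{"tx":0,"ty":0,"tz":0.6,"turn":0},{"tx":0,"ty":0,"tz":0.4,"turn":0},{"tx":0,"ty":0,"tz":0.3,"turn":0},{"tx":0,"ty":0,"tz":0,"turn":0},{"tx":0,"ty":0,"tz":0,"turn":0},{"tx":0,"ty":0,"tz":0,"turn":0}]}}

```text
t: 24.35
position: [0.4648, 0.0438, 0.0617]
orientation: [0.707, 0.707, 0.0, 0.0]
wrist_force: [0.3, -0.3, 0.9]
gripper_width: 0.0142
finger_force: 61.2
```

{"method": "arm_command", "body": {"moves": [{"tx":0,"ty":0,"tz":0,"turn":0},{"tx":0,"ty":0,"tz":0,"turn":0},{"tx":0,"ty":0,"tz":0,"turn":0},{"tx":0,"ty":0,"tz":0,"turn":0},{"tx":0,"ty":0,"tz":0,"turn":0},{"tx":0,"ty":0,"tz":0,"turn":0},{"tx":0,"ty":0,"tz":0,"turn":0},{"tx":0,"ty":0,"tz":0,"turn":0}], "claw": 0.3}}

```text
t: 25.02
position: [0.4644, 0.0439, 0.0613]
orientation: [0.707, 0.707, -0.0, 0.0]
wrist_force: [0.5, -1.2, -0.4]
gripper_width: 0.0595
finger_force: 0.0
```

{"method": "arm_command", "body": {"moves": [{"tx":0,"ty":0,"tz":-0.5,"turn":0},{"tx":0,"ty":0,"tz":-1,"turn":0},{"tx":0,"ty":0,"tz":-1,"turn":0},{"tx":0,"ty":0,"tz":-1,"turn":0},{"tx":0,"ty":0,"tz":-1,"turn":0},{"tx":0,"ty":0,"tz":-1,"turn":0},{"tx":0,"ty":0,"tz":-1,"turn":0},{"tx":0,"ty":0,"tz":-1,"turn":0}]}}

```text
t: 25.68
position: [0.4642, 0.0439, 0.2123]
orientation: [0.707, 0.707, -0.0, 0.0]
wrist_force: [-0.0, 0.8, 0.2]
gripper_width: 0.0601
finger_force: 0.0
```

{"method": "arm_command", "body": {"moves": [{"tx":-0.8875,"ty":0.026,"tz":-0.3,"turn":0},{"tx":-0.8875,"ty":0.026,"tz":-0.3,"turn":0},{"tx":-0.8875,"ty":0.026,"tz":-0.3,"turn":0},{"tx":-0.8875,"ty":0.026,"tz":-0.3,"turn":0},{"tx":-0.8875,"ty":0.026,"tz":-0.3,"turn":0},{"tx":-0.8875,"ty":0.026,"tz":0,"turn":0},{"tx":-0.8875,"ty":0.026,"tz":0,"turn":0},{"tx":-0.8875,"ty":0.026,"tz":0,"turn":0}]}}

```text
t: 26.35
position: [0.4684, -0.099, 0.2414]
orientation: [0.707, 0.707, -0.0, 0.0]
wrist_force: [-0.0, -0.2, -1.4]
gripper_width: 0.0598
finger_force: 0.0
```

{"method": "arm_command", "body": {"moves": [{"tx":-0.8875,"ty":0.026,"tz":0,"turn":0},{"tx":-0.8875,"ty":0.026,"tz":0,"turn":0},{"tx":-0.8875,"ty":0.026,"tz":0,"turn":0},{"tx":-0.8875,"ty":0.026,"tz":0,"turn":0},{"tx":-0.8875,"ty":0.026,"tz":0,"turn":0},{"tx":-0.8875,"ty":0.026,"tz":0,"turn":0},{"tx":-0.8875,"ty":0.026,"tz":0,"turn":0},{"tx":-0.8875,"ty":0.026,"tz":0,"turn":0}]}}

```text
t: 27.02
position: [0.4726, -0.241, 0.2412]
orientation: [0.707, 0.707, -0.0, -0.0]
wrist_force: [0.1, -0.3, 0.5]
gripper_width: 0.0595
finger_force: 0.0
```

```bash
python3 - <<'E'
from h import *
shot('side','s3.png');lm('side',['platter_top','tap_brush','tap_brush_ball','tap_brush_head','bottle','jar','plunger','palm_brush'])
C=things('top3.png');lm('top',['tap_brush','tap_brush_ball','tap_brush_head','bottle','jar','plunger','palm_brush'])
E
```

```text
side platter_top [([0.572, 0.048, 0.032], 0.8)]
side tap_brush [([0.28, -0.368, -0.003], 0.62), ([0.494, 0.106, 0.038], 0.59)]
side tap_brush_ball [([0.479, 0.021, 0.051], 0.4)]
side tap_brush_head []
side bottle [([0.364, -0.287, 0.003], 0.72), ([0.477, -0.241, 0.01], 0.52)]
side jar [([0.504, -0.337, 0.005], 0.69), ([0.525, -0.61, 0.003], 0.67), ([0.782, -0.35, 0.004], 0.61)]
side plunger [([0.364, -0.29, 0.005], 0.62)]
side palm_brush [([0.399, -0.383, 0.007], 0.67), ([0.358, 0.468, -0.001], 0.6)]
top tap_brush [([0.494, 0.11, 0.037], 0.67)]
top tap_brush_ball [([0.476, 0.024, 0.047], 0.58)]
top tap_brush_head [([0.511, 0.194, 0.051], 0.85)]
top bottle [([0.473, -0.236, 0.005], 0.38), ([0.503, -0.335, 0.008], 0.25)]
top jar [([0.526, -0.613, 0.002], 0.96), ([0.778, -0.347, 0.0], 0.69), ([0.684, -0.376, 0.001], 0.67)]
top plunger [([0.771, -0.11, 0.002], 0.47)]
top palm_brush [([0.454, -0.362, -0.0], 0.74), ([0.402, -0.383, 0.004], 0.46), ([0.512, 0.197, 0.049], 0.3)]
```

View pics/top3.png

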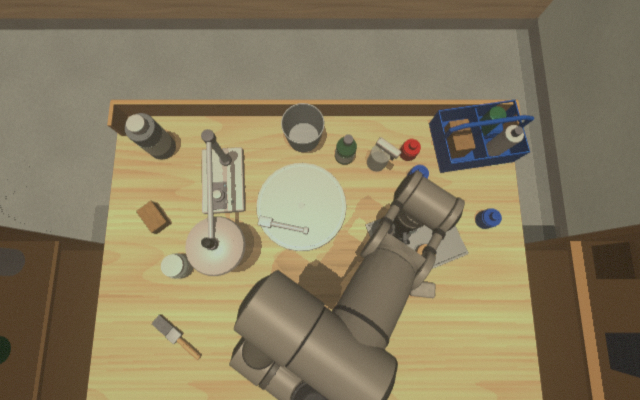

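The brush got knocked along the platter (now px 263..307, 222..231; centre ≈(0.494,0.108), head end near the rim). I'll mend that after placing the far objects. Bottle now.

{"method": "arm_command", "body": {"moves": [{"tx":0.05,"ty":0,"tz":1,"turn":0},{"tx":0,"ty":0,"tz":1,"turn":0},{"tx":0,"ty":0,"tz":1,"turn":0},{"tx":0,"ty":0,"tz":1,"turn":0},{"tx":0,"ty":0,"tz":1,"turn":0},{"tx":0,"ty":0,"tz":1,"turn":0},{"tx":0,"ty":0,"tz":0.45,"turn":0},{"tx":0,"ty":0,"tz":0,"turn":0}]}}

```text
t: 28.53
position: [0.4717, -0.2385, 0.1104]
orientation: [0.707, 0.707, -0.0, -0.002]
wrist_force: [-0.2, -0.3, -0.7]
gripper_width: 0.06
finger_force: 0.0
```

{"method": "arm_command", "body": {"moves": [{"tx":0,"ty":0,"tz":0,"turn":0},{"tx":0,"ty":0,"tz":0,"turn":0},{"tx":0,"ty":0,"tz":0,"turn":0},{"tx":0,"ty":0,"tz":0,"turn":0},{"tx":0,"ty":0,"tz":0,"turn":0},{"tx":0,"ty":0,"tz":0,"turn":0},{"tx":0,"ty":0,"tz":0,"turn":0},{"tx":0,"ty":0,"tz":0,"turn":0}], "claw": 1}}

```text
t: 29.2
position: [0.4734, -0.2396, 0.1138]
orientation: [0.707, 0.707, 0.0, 0.001]
wrist_force: [-1.1, 1.1, 6.1]
gripper_width: 0.03
finger_force: 59.5
```

{"method": "arm_command", "body": {"moves": [{"tx":0,"ty":0,"tz":-0.5,"turn":0},{"tx":0,"ty":0,"tz":-1,"turn":0},{"tx":0,"ty":0,"tz":-1,"turn":0},{"tx":0,"ty":0,"tz":-1,"turn":0},{"tx":0,"ty":0,"tz":-1,"turn":0},{"tx":0,"ty":0,"tz":-1,"turn":0},{"tx":0,"ty":0,"tz":-1,"turn":0},{"tx":0,"ty":0,"tz":0,"turn":0}]}}

```text
t: 29.87
position: [0.4742, -0.24, 0.247]
orientation: [0.707, 0.707, 0.001, 0.004]
wrist_force: [0.0, -0.6, -1.0]
gripper_width: 0.0305
finger_force: 59.5
```

{"method": "arm_command", "body": {"moves": [{"tx":0.717,"ty":0.354,"tz":0,"turn":0},{"tx":0.717,"ty":0.354,"tz":0,"turn":0},{"tx":0.717,"ty":0.354,"tz":0,"turn":0},{"tx":0.717,"ty":0.354,"tz":0,"turn":0},{"tx":0.717,"ty":0.354,"tz":0,"turn":0},{"tx":0.717,"ty":0.354,"tz":0,"turn":0},{"tx":0.717,"ty":0.354,"tz":0,"turn":0},{"tx":0.717,"ty":0.354,"tz":0,"turn":0}]}}

```text
t: 30.53
position: [0.5292, -0.1235, 0.2417]
orientation: [0.707, 0.707, -0.0, -0.001]
wrist_force: [-0.0, 0.1, -1.1]
gripper_width: 0.0303
finger_force: 59.5
```

{"method": "arm_command", "body": {"moves": [{"tx":0.717,"ty":0.354,"tz":0,"turn":0},{"tx":0.717,"ty":0.354,"tz":0,"turn":0},{"tx":0.717,"ty":0.354,"tz":0,"turn":0},{"tx":0.717,"ty":0.354,"tz":0,"turn":0},{"tx":0.717,"ty":0.354,"tz":0,"turn":0},{"tx":0.717,"ty":0.354,"tz":0,"turn":0},{"tx":0.717,"ty":0.354,"tz":0,"turn":0},{"tx":0.717,"ty":0.354,"tz":0,"turn":0}]}}

```text
t: 31.2
position: [0.5859, -0.0088, 0.2416]
orientation: [0.707, 0.707, -0.0, -0.001]
wrist_force: [0.5, -0.5, -2.1]
gripper_width: 0.0302
finger_force: 59.5
```

{"method": "arm_command", "body": {"moves": [{"tx":0.717,"ty":0.354,"tz":0,"turn":0},{"tx":0.717,"ty":0.354,"tz":0,"turn":0},{"tx":0.717,"ty":0.354,"tz":0,"turn":0},{"tx":0.717,"ty":0.354,"tz":0,"turn":0},{"tx":0.717,"ty":0.354,"tz":0,"turn":0},{"tx":0.717,"ty":0.354,"tz":0,"turn":0},{"tx":0.717,"ty":0.354,"tz":0,"turn":0},{"tx":0.717,"ty":0.354,"tz":0,"turn":0}]}}

```text
t: 31.87
position: [0.6428, 0.106, 0.2416]
orientation: [0.707, 0.707, -0.0, -0.0]
wrist_force: [0.6, -0.2, -1.6]
gripper_width: 0.0302
finger_force: 59.5
```

{"method": "arm_command", "body": {"moves": [{"tx":0,"ty":0,"tz":1,"turn":0},{"tx":0,"ty":0,"tz":1,"turn":0},{"tx":0,"ty":0,"tz":1,"turn":0},{"tx":0,"ty":0,"tz":0.8,"turn":0},{"tx":0,"ty":0,"tz":0.6,"turn":0},{"tx":0,"ty":0,"tz":0.2,"turn":0},{"tx":0,"ty":0,"tz":0,"turn":0},{"tx":0,"ty":0,"tz":0,"turn":0}]}}

```text
t: 32.53
position: [0.6429, 0.1052, 0.1506]
orientation: [0.707, 0.707, 0.0, 0.0]
wrist_force: [0.1, -0.1, -0.5]
gripper_width: 0.0303
finger_force: 59.7
```

{"method": "arm_command", "body": {"moves": [{"tx":0,"ty":0,"tz":0.15,"turn":0},{"tx":0,"ty":0,"tz":0.15,"turn":0},{"tx":0,"ty":0,"tz":0,"turn":0},{"tx":0,"ty":0,"tz":0,"turn":0},{"tx":0,"ty":0,"tz":0,"turn":0},{"tx":0,"ty":0,"tz":0,"turn":0},{"tx":0,"ty":0,"tz":0,"turn":0},{"tx":0,"ty":0,"tz":0,"turn":0}]}}

```text
t: 33.2
position: [0.6427, 0.105, 0.1444]
orientation: [0.707, 0.707, 0.0, 0.0]
wrist_force: [-0.1, 0.7, -0.9]
gripper_width: 0.03
finger_force: 59.7
```

{"method": "arm_command", "body": {"moves": [{"tx":0,"ty":0,"tz":0,"turn":0},{"tx":0,"ty":0,"tz":0,"turn":0},{"tx":0,"ty":0,"tz":0,"turn":0},{"tx":0,"ty":0,"tz":0,"turn":0},{"tx":0,"ty":0,"tz":0,"turn":0},{"tx":0,"ty":0,"tz":0,"turn":0},{"tx":0,"ty":0,"tz":-1,"turn":0},{"tx":0,"ty":0,"tz":-1,"turn":0}], "claw": 0.3}}

```text
t: 33.87
position: [0.6418, 0.105, 0.1833]
orientation: [0.707, 0.707, -0.001, -0.001]
wrist_force: [1.0, -0.2, 0.2]
gripper_width: 0.0597
finger_force: 0.0
```

{"method": "arm_command", "body": {"moves": [{"tx":0,"ty":0,"tz":-1,"turn":0},{"tx":0,"ty":0,"tz":-1,"turn":0},{"tx":0,"ty":0,"tz":-1,"turn":0},{"tx":0,"ty":0,"tz":0,"turn":0},{"tx":-0.92,"ty":-0.29,"tz":0,"turn":0},{"tx":-0.92,"ty":-0.29,"tz":0,"turn":0},{"tx":-0.92,"ty":-0.29,"tz":0,"turn":0},{"tx":-0.92,"ty":-0.29,"tz":0,"turn":0}]}}

```text
t: 34.53
position: [0.6189, 0.0309, 0.2433]
orientation: [0.707, 0.707, -0.0, -0.0]
wrist_force: [-0.6, -0.6, 0.8]
gripper_width: 0.0596
finger_force: 0.0
```

{"method": "arm_command", "body": {"moves": [{"tx":-0.92,"ty":-0.29,"tz":0,"turn":0},{"tx":-0.92,"ty":-0.29,"tz":0,"turn":0},{"tx":-0.92,"ty":-0.29,"tz":0,"turn":0},{"tx":-0.92,"ty":-0.29,"tz":0,"turn":0},{"tx":-0.92,"ty":-0.29,"tz":0,"turn":0},{"tx":-0.92,"ty":-0.29,"tz":0,"turn":0},{"tx":-0.92,"ty":-0.29,"tz":0,"turn":0},{"tx":-0.92,"ty":-0.29,"tz":0,"turn":0}]}}

```text
t: 35.2
position: [0.5724, -0.1165, 0.2434]
orientation: [0.707, 0.707, -0.0, -0.0]
wrist_force: [2.0, 0.0, 0.9]
gripper_width: 0.0602
finger_force: 0.0
```

{"method": "arm_command", "body": {"moves": [{"tx":-0.92,"ty":-0.29,"tz":0,"turn":0},{"tx":-0.92,"ty":-0.29,"tz":0,"turn":0},{"tx":-0.92,"ty":-0.29,"tz":0,"turn":0},{"tx":-0.92,"ty":-0.29,"tz":0,"turn":0},{"tx":-0.92,"ty":-0.29,"tz":0,"turn":0},{"tx":-0.92,"ty":-0.29,"tz":0,"turn":0},{"tx":-0.92,"ty":-0.29,"tz":0,"turn":0},{"tx":-0.92,"ty":-0.29,"tz":0,"turn":0}]}}

```text
t: 35.87
position: [0.5261, -0.2637, 0.2435]
orientation: [0.707, 0.707, -0.0, -0.0]
wrist_force: [1.1, -0.0, 0.2]
gripper_width: 0.0599
finger_force: 0.0
```

{"method": "arm_command", "body": {"moves": [{"tx":-0.92,"ty":-0.29,"tz":0,"turn":0},{"tx":-0.92,"ty":-0.29,"tz":0,"turn":0},{"tx":-0.92,"ty":-0.29,"tz":0,"turn":0},{"tx":-0.92,"ty":-0.29,"tz":0,"turn":0},{"tx":0,"ty":0,"tz":0,"turn":0},{"tx":0,"ty":0,"tz":0,"turn":0},{"tx":0,"ty":0,"tz":0,"turn":0},{"tx":0,"ty":0,"tz":0,"turn":0}]}}

```text
t: 36.53
position: [0.5037, -0.3356, 0.244]
orientation: [0.707, 0.707, 0.0, -0.0]
wrist_force: [-0.8, 0.2, -0.3]
gripper_width: 0.0597
finger_force: 0.0
```

```bash
python3 - <<'E'
from h import *
shot('side');lm('side',['tap_brush_ball','tap_brush_head','bottle','jar','plunger','palm_brush'])
C=things();lm('top',['tap_brush_ball','tap_brush_head','bottle','plunger','palm_brush'])
tops(C,[('bottle',.644,.104)])
E
```

```text
side tap_brush_ball [([0.476, 0.019, 0.049], 0.4)]
side tap_brush_head []
side bottle [([0.74, -0.234, 0.002], 0.56)]
side jar [([0.507, -0.336, 0.003], 0.88), ([0.526, -0.608, 0.002], 0.85), ([0.78, -0.349, 0.003], 0.77)]
side plunger [([0.364, -0.289, 0.001], 0.53)]
side palm_brush [([0.398, -0.383, 0.005], 0.56), ([0.741, 0.323, 0.235], 0.25)]
top tap_brush_ball [([0.474, 0.024, 0.048], 0.72)]
top tap_brush_head [([0.509, 0.194, 0.049], 0.66)]
top bottle [([0.642, 0.106, 0.036], 0.8)]
top plunger []
top palm_brush []
bottle 0.155 [0.6411 0.104  0.1509] 76
```

{"method": "arm_command", "body": {"moves": [{"tx":0,"ty":0,"tz":1,"turn":0},{"tx":0,"ty":0,"tz":1,"turn":0},{"tx":0,"ty":0,"tz":1,"turn":0},{"tx":0,"ty":0,"tz":1,"turn":0},{"tx":0,"ty":0,"tz":1,"turn":0},{"tx":0,"ty":0,"tz":1,"turn":0},{"tx":0,"ty":0,"tz":0.8,"turn":0},{"tx":0,"ty":0,"tz":0.6,"turn":0}]}}

```text
t: 37.85
position: [0.503, -0.3362, 0.0946]
orientation: [0.707, 0.707, -0.0, -0.001]
wrist_force: [0.4, -0.1, 0.3]
gripper_width: 0.0595
finger_force: 0.0
```

{"method": "arm_command", "body": {"moves": [{"tx":0,"ty":0,"tz":0,"turn":0},{"tx":0,"ty":0,"tz":0,"turn":0},{"tx":0,"ty":0,"tz":0,"turn":0},{"tx":0,"ty":0,"tz":0,"turn":0},{"tx":0,"ty":0,"tz":0,"turn":0},{"tx":0,"ty":0,"tz":0,"turn":0},{"tx":0,"ty":0,"tz":0,"turn":0},{"tx":0,"ty":0,"tz":0,"turn":0}], "claw": 1}}

```text
t: 38.52
position: [0.5038, -0.3369, 0.0971]
orientation: [0.707, 0.707, 0.0, 0.001]
wrist_force: [-1.5, -0.3, 3.8]
gripper_width: 0.0259
finger_force: 59.6
```

{"method": "arm_command", "body": {"moves": [{"tx":0,"ty":0,"tz":-0.5,"turn":0},{"tx":0,"ty":0,"tz":-1,"turn":0},{"tx":0,"ty":0,"tz":-1,"turn":0},{"tx":0,"ty":0,"tz":-1,"turn":0},{"tx":0,"ty":0,"tz":-1,"turn":0},{"tx":0,"ty":0,"tz":-1,"turn":0},{"tx":0,"ty":0,"tz":-1,"turn":0},{"tx":0,"ty":0,"tz":0,"turn":0}]}}

```text
t: 39.18
position: [0.5048, -0.3375, 0.2309]
orientation: [0.707, 0.707, 0.0, 0.004]
wrist_force: [0.9, -0.9, -1.9]
gripper_width: 0.0254
finger_force: 59.4
```

{"method": "arm_command", "body": {"moves": [{"tx":0.67,"ty":0.29,"tz":0,"turn":0},{"tx":0.67,"ty":0.29,"tz":0,"turn":0},{"tx":0.67,"ty":0.29,"tz":0,"turn":0},{"tx":0.67,"ty":0.29,"tz":0,"turn":0},{"tx":0.67,"ty":0.29,"tz":0,"turn":0},{"tx":0.67,"ty":0.29,"tz":0,"turn":0},{"tx":0.67,"ty":0.29,"tz":0,"turn":0},{"tx":0.67,"ty":0.29,"tz":0,"turn":0}]}}

```text
t: 39.85
position: [0.5505, -0.2277, 0.2262]
orientation: [0.707, 0.707, -0.0, -0.0]
wrist_force: [-0.2, -0.5, -2.7]
gripper_width: 0.0255
finger_force: 59.3
```

{"method": "arm_command", "body": {"moves": [{"tx":0.67,"ty":0.29,"tz":0,"turn":0},{"tx":0.67,"ty":0.29,"tz":0,"turn":0},{"tx":0.67,"ty":0.29,"tz":0,"turn":0},{"tx":0.67,"ty":0.29,"tz":0,"turn":0},{"tx":0.67,"ty":0.29,"tz":0,"turn":0},{"tx":0.67,"ty":0.29,"tz":0,"turn":0},{"tx":0.67,"ty":0.29,"tz":0,"turn":0},{"tx":0.67,"ty":0.29,"tz":0,"turn":0}]}}

```text
t: 40.52
position: [0.5968, -0.1208, 0.2263]
orientation: [0.707, 0.707, -0.0, 0.0]
wrist_force: [-0.2, -0.1, -2.3]
gripper_width: 0.0261
finger_force: 59.3
```

{"method": "arm_command", "body": {"moves": [{"tx":0.67,"ty":0.29,"tz":0,"turn":0},{"tx":0.67,"ty":0.29,"tz":0,"turn":0},{"tx":0.67,"ty":0.29,"tz":0,"turn":0},{"tx":0.67,"ty":0.29,"tz":0,"turn":0},{"tx":0.67,"ty":0.29,"tz":0,"turn":0},{"tx":0.67,"ty":0.29,"tz":0,"turn":0},{"tx":0.67,"ty":0.29,"tz":0,"turn":0},{"tx":0.67,"ty":0.29,"tz":0,"turn":0}]}}

```text
t: 41.18
position: [0.6432, -0.0136, 0.2263]
orientation: [0.707, 0.707, -0.0, 0.0]
wrist_force: [0.8, 0.7, -2.7]
gripper_width: 0.0257
finger_force: 59.3
```

{"method": "arm_command", "body": {"moves": [{"tx":0,"ty":0,"tz":1,"turn":0},{"tx":0,"ty":0,"tz":1,"turn":0},{"tx":0,"ty":0,"tz":1,"turn":0},{"tx":0,"ty":0,"tz":0.8,"turn":0},{"tx":0,"ty":0,"tz":0.4,"turn":0},{"tx":0,"ty":0,"tz":0.2,"turn":0},{"tx":0,"ty":0,"tz":0,"turn":0},{"tx":0,"ty":0,"tz":0,"turn":0}]}}

```text
t: 41.85
position: [0.6433, -0.0149, 0.1392]
orientation: [0.707, 0.707, 0.0, 0.001]
wrist_force: [0.4, -0.1, -2.1]
gripper_width: 0.0259
finger_force: 59.5
```

{"method": "arm_command", "body": {"moves": [{"tx":0,"ty":0,"tz":0.25,"turn":0},{"tx":0,"ty":0,"tz":0.2,"turn":0},{"tx":0,"ty":0,"tz":0.1,"turn":0},{"tx":0,"ty":0,"tz":0,"turn":0},{"tx":0,"ty":0,"tz":0,"turn":0},{"tx":0,"ty":0,"tz":0,"turn":0},{"tx":0,"ty":0,"tz":0,"turn":0},{"tx":0,"ty":0,"tz":0,"turn":0}]}}

```text
t: 42.52
position: [0.6427, -0.015, 0.1273]
orientation: [0.707, 0.707, -0.0, 0.0]
wrist_force: [0.2, 0.4, -2.6]
gripper_width: 0.0257
finger_force: 59.4
```

{"method": "arm_command", "body": {"moves": [{"tx":0,"ty":0,"tz":0,"turn":0},{"tx":0,"ty":0,"tz":0,"turn":0},{"tx":0,"ty":0,"tz":0,"turn":0},{"tx":0,"ty":0,"tz":0,"turn":0},{"tx":0,"ty":0,"tz":0,"turn":0},{"tx":0,"ty":0,"tz":0,"turn":0},{"tx":0,"ty":0,"tz":-1,"turn":0},{"tx":0,"ty":0,"tz":-1,"turn":0}], "claw": 0.3}}

```text
t: 43.18
position: [0.6418, -0.0149, 0.1664]
orientation: [0.707, 0.707, -0.001, -0.001]
wrist_force: [0.6, -0.3, 0.6]
gripper_width: 0.0596
finger_force: 0.0
```

{"method": "arm_command", "body": {"moves": [{"tx":0,"ty":0,"tz":-1,"turn":0},{"tx":0,"ty":0,"tz":-1,"turn":0},{"tx":0,"ty":0,"tz":-1,"turn":0},{"tx":0,"ty":0,"tz":-0.7,"turn":0},{"tx":0.512,"ty":-0.628,"tz":0,"turn":0},{"tx":0.512,"ty":-0.628,"tz":0,"turn":0},{"tx":0.512,"ty":-0.628,"tz":0,"turn":0},{"tx":0.512,"ty":-0.628,"tz":0,"turn":0}]}}

```text
t: 43.85
position: [0.5918, 0.0263, 0.2414]
orientation: [0.707, 0.707, 0.0, 0.0]
wrist_force: [0.1, 0.1, 0.1]
gripper_width: 0.0601
finger_force: 0.0
```

{"method": "arm_command", "body": {"moves": [{"tx":0.512,"ty":-0.628,"tz":0,"turn":0},{"tx":0.512,"ty":-0.628,"tz":0,"turn":0},{"tx":0.512,"ty":-0.628,"tz":0,"turn":0},{"tx":0.512,"ty":-0.628,"tz":0,"turn":0},{"tx":0.512,"ty":-0.628,"tz":0,"turn":0},{"tx":0.512,"ty":-0.628,"tz":0,"turn":0},{"tx":0.512,"ty":-0.628,"tz":0,"turn":0},{"tx":0.512,"ty":-0.628,"tz":0,"turn":0}]}}

```text
t: 44.52
position: [0.4913, 0.1083, 0.2414]
orientation: [0.707, 0.707, 0.0, 0.0]
wrist_force: [0.9, 0.6, -0.0]
gripper_width: 0.0601
finger_force: 0.0
```

```bash
python3 - <<'E'
from h import *
shot('side');lm('side',['tap_brush','tap_brush_ball','tap_brush_head','plunger','palm_brush'])
C=things('t4.png');lm('top',['tap_brush','tap_brush_ball','tap_brush_head','plunger','palm_brush','jar'])
tops(C,[('bottle',.644,.104),('jar',.644,-.016)])
E
```

```text
side tap_brush [([0.492, 0.108, 0.038], 0.76)]
side tap_brush_ball [([0.477, 0.021, 0.05], 0.47), ([0.362, -0.286, 0.008], 0.19)]
side tap_brush_head [([0.514, 0.194, 0.05], 0.79)]
side plunger [([0.363, -0.29, 0.006], 0.83)]
side palm_brush [([0.454, -0.366, -0.003], 0.65), ([0.398, -0.384, 0.007], 0.57), ([0.568, 0.048, 0.035], 0.15)]
top tap_brush [([0.495, 0.106, 0.039], 0.63)]
top tap_brush_ball [([0.475, 0.024, 0.048], 0.51)]
top tap_brush_head [([0.51, 0.192, 0.049], 0.5)]
top plunger [([0.362, -0.285, 0.009], 0.49), ([0.608, 0.344, 0.052], 0.45)]
top palm_brush [([0.4, -0.388, 0.004], 0.71)]
top jar [([0.641, -0.012, 0.04], 0.8), ([0.779, -0.349, -0.0], 0.69), ([0.525, -0.609, 0.001], 0.62)]
bottle 0.153 [0.6557 0.1057 0.1516] 4
jar 0.132 [ 0.6419 -0.0152  0.1262] 55
```

View pics/t4.png

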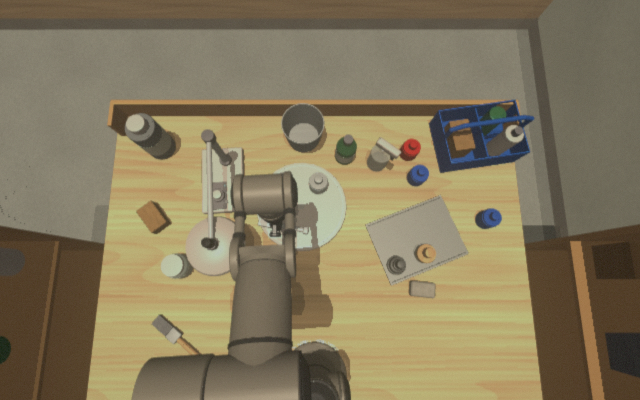

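{"method": "arm_command", "body": {"moves": [{"tx":0,"ty":0.12,"tz":0,"turn":0},{"tx":0,"ty":0,"tz":0.5,"turn":1},{"tx":0,"ty":0,"tz":1,"turn":1},{"tx":0,"ty":0,"tz":1,"turn":0.95},{"tx":0,"ty":0,"tz":1,"turn":0},{"tx":0,"ty":0,"tz":1,"turn":0},{"tx":0,"ty":0,"tz":1,"turn":0},{"tx":0,"ty":0,"tz":1,"turn":0}]}}

```text
t: 45.83
position: [0.4946, 0.1079, 0.1104]
orientation: [0.776, 0.631, 0.0, 0.0]
wrist_force: [1.3, -0.6, -0.6]
gripper_width: 0.0603
finger_force: 0.0
```

{"method": "arm_command", "body": {"moves": [{"tx":0,"ty":0,"tz":1,"turn":0},{"tx":0,"ty":0,"tz":0.8,"turn":0},{"tx":0,"ty":0,"tz":0.5,"turn":0},{"tx":0,"ty":0,"tz":0.15,"turn":0},{"tx":0,"ty":0,"tz":0,"turn":0},{"tx":0,"ty":0,"tz":0,"turn":0},{"tx":0,"ty":0,"tz":0,"turn":0},{"tx":0,"ty":0,"tz":0,"turn":0}]}}

```text
t: 46.5
position: [0.495, 0.108, 0.0632]
orientation: [0.776, 0.631, 0.001, 0.001]
wrist_force: [0.2, 0.5, -0.5]
gripper_width: 0.0599
finger_force: 0.0
```

{"method": "arm_command", "body": {"moves": [{"tx":0,"ty":0,"tz":0,"turn":0},{"tx":0,"ty":0,"tz":0,"turn":0},{"tx":0,"ty":0,"tz":0,"turn":0},{"tx":0,"ty":0,"tz":0,"turn":0},{"tx":0,"ty":0,"tz":0,"turn":0},{"tx":0,"ty":0,"tz":0,"turn":0},{"tx":0,"ty":0,"tz":0,"turn":0},{"tx":0,"ty":0,"tz":0,"turn":0}], "claw": 1}}

```text
t: 47.17
position: [0.4945, 0.108, 0.0627]
orientation: [0.776, 0.631, 0.0, 0.0]
wrist_force: [-0.5, -0.5, 4.7]
gripper_width: 0.0141
finger_force: 58.6
```

{"method": "arm_command", "body": {"moves": [{"tx":0,"ty":0,"tz":-0.5,"turn":0},{"tx":0,"ty":0,"tz":-0.5,"turn":0},{"tx":0,"ty":0,"tz":-0.5,"turn":0},{"tx":0,"ty":0,"tz":0,"turn":-1},{"tx":0,"ty":0,"tz":0,"turn":-1},{"tx":0,"ty":0,"tz":0,"turn":-0.95},{"tx":0,"ty":0,"tz":0,"turn":0},{"tx":0,"ty":0,"tz":0,"turn":0}]}}

```text
t: 47.83
position: [0.4946, 0.1079, 0.093]
orientation: [0.708, 0.706, 0.0, 0.0]
wrist_force: [0.5, -0.9, -1.1]
gripper_width: 0.0145
finger_force: 58.7
```

{"method": "arm_command", "body": {"moves": [{"tx":-0.79,"ty":-0.36,"tz":0,"turn":0},{"tx":-0.79,"ty":-0.36,"tz":0,"turn":0},{"tx":-0.79,"ty":-0.36,"tz":0,"turn":0},{"tx":-0.79,"ty":-0.36,"tz":0,"turn":0},{"tx":0,"ty":0,"tz":0.5,"turn":0},{"tx":0,"ty":0,"tz":0.5,"turn":0},{"tx":0,"ty":0,"tz":0.4,"turn":0},{"tx":0,"ty":0,"tz":0.05,"turn":0}]}}

```text
t: 48.5
position: [0.4653, 0.0446, 0.0627]
orientation: [0.708, 0.707, -0.0, -0.0]
wrist_force: [-2.0, -1.0, 5.0]
gripper_width: 0.0143
finger_force: 59.2
```

{"method": "arm_command", "body": {"moves": [{"tx":0,"ty":0,"tz":0,"turn":0},{"tx":0,"ty":0,"tz":0,"turn":0},{"tx":0,"ty":0,"tz":0,"turn":0},{"tx":0,"ty":0,"tz":0,"turn":0},{"tx":0,"ty":0,"tz":0,"turn":0},{"tx":0,"ty":0,"tz":0,"turn":0},{"tx":0,"ty":0,"tz":0,"turn":0},{"tx":0,"ty":0,"tz":0,"turn":0}]}}

```text
t: 49.17
position: [0.4655, 0.0447, 0.0633]
orientation: [0.707, 0.707, -0.0, 0.0]
wrist_force: [0.7, 0.3, -1.2]
gripper_width: 0.0143
finger_force: 58.7
```

{"method": "arm_command", "body": {"moves": [{"tx":0,"ty":0,"tz":0,"turn":0},{"tx":0,"ty":0,"tz":0,"turn":0},{"tx":0,"ty":0,"tz":0,"turn":0},{"tx":0,"ty":0,"tz":0,"turn":0},{"tx":0,"ty":0,"tz":0,"turn":0},{"tx":0,"ty":0,"tz":0,"turn":0},{"tx":0,"ty":0,"tz":-0.5,"turn":0},{"tx":0,"ty":0,"tz":-0.5,"turn":0}], "claw": 0.3}}

```text
t: 49.83
position: [0.4651, 0.0447, 0.0831]
orientation: [0.707, 0.707, -0.001, -0.001]
wrist_force: [-0.1, -0.3, -1.3]
gripper_width: 0.0597
finger_force: 0.0
```

{"method": "arm_command", "body": {"moves": [{"tx":0,"ty":0,"tz":-1,"turn":0},{"tx":0,"ty":0,"tz":-1,"turn":0},{"tx":0,"ty":0,"tz":-1,"turn":0},{"tx":0,"ty":0,"tz":-1,"turn":0},{"tx":0,"ty":0,"tz":-1,"turn":0},{"tx":0,"ty":0,"tz":-1,"turn":0},{"tx":0,"ty":0,"tz":-1,"turn":0},{"tx":0,"ty":0,"tz":0,"turn":0}]}}

```text
t: 50.5
position: [0.4673, 0.0446, 0.2269]
orientation: [0.707, 0.707, 0.002, 0.003]
wrist_force: [1.2, -0.5, 0.4]
gripper_width: 0.0598
finger_force: 0.0
```

{"method": "arm_command", "body": {"moves": [{"tx":-0.892,"ty":-0.137,"tz":0,"turn":0},{"tx":-0.892,"ty":-0.137,"tz":0,"turn":0},{"tx":-0.892,"ty":-0.137,"tz":0,"turn":0},{"tx":-0.892,"ty":-0.137,"tz":0,"turn":0},{"tx":-0.892,"ty":-0.137,"tz":0,"turn":0},{"tx":-0.892,"ty":-0.137,"tz":0,"turn":0},{"tx":-0.892,"ty":-0.137,"tz":0,"turn":0},{"tx":-0.892,"ty":-0.137,"tz":0,"turn":0}]}}

```text
t: 51.17
position: [0.4431, -0.0987, 0.2226]
orientation: [0.707, 0.707, -0.0, -0.0]
wrist_force: [0.1, -0.5, 0.3]
gripper_width: 0.0601
finger_force: 0.0
```

{"method": "arm_command", "body": {"moves": [{"tx":-0.892,"ty":-0.137,"tz":0,"turn":0},{"tx":-0.892,"ty":-0.137,"tz":0,"turn":0},{"tx":-0.892,"ty":-0.137,"tz":0,"turn":0},{"tx":-0.892,"ty":-0.137,"tz":0,"turn":0},{"tx":-0.892,"ty":-0.137,"tz":0,"turn":0},{"tx":-0.892,"ty":-0.137,"tz":0,"turn":0},{"tx":-0.892,"ty":-0.137,"tz":0,"turn":0},{"tx":-0.892,"ty":-0.137,"tz":0,"turn":0}]}}

```text
t: 51.83
position: [0.4212, -0.2414, 0.2225]
orientation: [0.707, 0.707, -0.0, -0.001]
wrist_force: [1.0, 0.2, -0.5]
gripper_width: 0.0596
finger_force: 0.0
```

{"method": "arm_command", "body": {"moves": [{"tx":-0.892,"ty":-0.137,"tz":0,"turn":0},{"tx":-0.892,"ty":-0.137,"tz":0,"turn":0},{"tx":-0.892,"ty":-0.137,"tz":0,"turn":0},{"tx":-0.892,"ty":-0.137,"tz":0,"turn":0},{"tx":-0.892,"ty":-0.137,"tz":0,"turn":0},{"tx":-0.892,"ty":-0.137,"tz":0,"turn":0},{"tx":-0.892,"ty":-0.137,"tz":0,"turn":0},{"tx":-0.892,"ty":-0.137,"tz":0,"turn":0}]}}

```text
t: 52.5
position: [0.3994, -0.3841, 0.2224]
orientation: [0.707, 0.707, 0.0, -0.001]
wrist_force: [-0.3, -0.1, 0.3]
gripper_width: 0.0601
finger_force: 0.0
```

```bash
python3 - <<'E'
from h import *
shot('side');lm('side',['tap_brush_ball','tap_brush_head','plunger','palm_brush'])
C=things();lm('top',['tap_brush_ball','tap_brush_head','bottle','jar'])
tops(C,[('bottle',.644,.104),('jar',.644,-.016)])
E
```

```text
side tap_brush_ball [([0.465, -0.044, 0.048], 0.64), ([0.569, 0.049, 0.034], 0.29)]
side tap_brush_head []
side plunger [([0.361, -0.291, 0.002], 0.75)]
side palm_brush [([0.397, -0.381, 0.008], 0.65), ([0.358, 0.467, 0.0], 0.32)]
top tap_brush_ball [([0.463, -0.041, 0.047], 0.61)]
top tap_brush_head [([0.464, 0.132, 0.047], 0.71), ([0.642, -0.014, 0.035], 0.43)]
top bottle [([0.64, 0.105, 0.037], 0.71)]
top jar [([0.685, -0.376, -0.001], 0.68), ([0.779, -0.348, 0.002], 0.68), ([0.638, -0.013, 0.035], 0.65)]
bottle 0.156 [0.6413 0.1043 0.1511] 76
jar 0.133 [ 0.6413 -0.0151  0.1271] 55
```

{"method": "arm_command", "body": {"moves": [{"tx":0,"ty":0,"tz":1,"turn":0},{"tx":0,"ty":0,"tz":1,"turn":0},{"tx":0,"ty":0,"tz":1,"turn":0},{"tx":0,"ty":0,"tz":1,"turn":0},{"tx":0,"ty":0,"tz":1,"turn":0},{"tx":0,"ty":0,"tz":1,"turn":0},{"tx":0,"ty":0,"tz":0.6,"turn":0},{"tx":0,"ty":0,"tz":0.3,"turn":0}]}}

```text
t: 53.67
position: [0.3994, -0.3824, 0.0836]
orientation: [0.707, 0.707, 0.0, -0.001]
wrist_force: [-0.2, 0.3, 0.7]
gripper_width: 0.0594
finger_force: 0.0
```

{"method": "arm_command", "body": {"moves": [{"tx":0,"ty":0,"tz":0,"turn":0},{"tx":0,"ty":0,"tz":0,"turn":0},{"tx":0,"ty":0,"tz":0,"turn":0},{"tx":0,"ty":0,"tz":0,"turn":0},{"tx":0,"ty":0,"tz":0,"turn":0},{"tx":0,"ty":0,"tz":0,"turn":0},{"tx":0,"ty":0,"tz":0,"turn":0},{"tx":0,"ty":0,"tz":0,"turn":0}], "claw": 1}}

```text
t: 54.33
position: [0.4002, -0.3839, 0.0863]
orientation: [0.707, 0.707, -0.0, 0.001]
wrist_force: [-0.5, 0.4, 5.6]
gripper_width: 0.0322
finger_force: 60.1
```

{"method": "arm_command", "body": {"moves": [{"tx":0,"ty":0,"tz":-0.5,"turn":0},{"tx":0,"ty":0,"tz":-1,"turn":0},{"tx":0,"ty":0,"tz":-1,"turn":0},{"tx":0,"ty":0,"tz":-1,"turn":0},{"tx":0,"ty":0,"tz":-1,"turn":0},{"tx":0,"ty":0,"tz":-1,"turn":0},{"tx":0,"ty":0,"tz":-1,"turn":0},{"tx":0,"ty":0,"tz":-1,"turn":0}]}}

```text
t: 55.0
position: [0.3995, -0.3831, 0.2367]
orientation: [0.707, 0.707, -0.0, -0.0]
wrist_force: [-0.2, 0.0, -0.3]
gripper_width: 0.0321
finger_force: 59.6
```

{"method": "arm_command", "body": {"moves": [{"tx":0.702,"ty":0.305,"tz":0,"turn":0},{"tx":0.702,"ty":0.305,"tz":0,"turn":0},{"tx":0.702,"ty":0.305,"tz":0,"turn":0},{"tx":0.702,"ty":0.305,"tz":0,"turn":0},{"tx":0.702,"ty":0.305,"tz":0,"turn":0},{"tx":0.702,"ty":0.305,"tz":0,"turn":0},{"tx":0.702,"ty":0.305,"tz":0,"turn":0},{"tx":0.702,"ty":0.305,"tz":0,"turn":0}]}}

```text
t: 55.67
position: [0.4485, -0.2693, 0.2346]
orientation: [0.707, 0.707, -0.0, -0.001]
wrist_force: [0.5, 0.3, -0.7]
gripper_width: 0.0318
finger_force: 59.7
```

{"method": "arm_command", "body": {"moves": [{"tx":0.702,"ty":0.305,"tz":0,"turn":0},{"tx":0.702,"ty":0.305,"tz":0,"turn":0},{"tx":0.702,"ty":0.305,"tz":0,"turn":0},{"tx":0.702,"ty":0.305,"tz":0,"turn":0},{"tx":0.702,"ty":0.305,"tz":0,"turn":0},{"tx":0.702,"ty":0.305,"tz":0,"turn":0},{"tx":0.702,"ty":0.305,"tz":0,"turn":0},{"tx":0.702,"ty":0.305,"tz":0,"turn":0}]}}

```text
t: 56.33
position: [0.4971, -0.1571, 0.2346]
orientation: [0.707, 0.707, -0.0, -0.001]
wrist_force: [0.6, -0.8, -1.1]
gripper_width: 0.0322
finger_force: 59.7
```

{"method": "arm_command", "body": {"moves": [{"tx":0.702,"ty":0.305,"tz":0,"turn":0},{"tx":0.702,"ty":0.305,"tz":0,"turn":0},{"tx":0.702,"ty":0.305,"tz":0,"turn":0},{"tx":0.702,"ty":0.305,"tz":0,"turn":0},{"tx":0.702,"ty":0.305,"tz":0,"turn":0},{"tx":0.702,"ty":0.305,"tz":0,"turn":0},{"tx":0.702,"ty":0.305,"tz":0,"turn":0},{"tx":0.702,"ty":0.305,"tz":0,"turn":0}]}}

```text
t: 57.0
position: [0.5456, -0.0449, 0.2345]
orientation: [0.707, 0.707, -0.0, -0.001]
wrist_force: [0.2, 1.3, -0.9]
gripper_width: 0.0317
finger_force: 59.7
```

{"method": "arm_command", "body": {"moves": [{"tx":0,"ty":0,"tz":1,"turn":0},{"tx":0,"ty":0,"tz":1,"turn":0},{"tx":0,"ty":0,"tz":1,"turn":0},{"tx":0,"ty":0,"tz":1,"turn":0},{"tx":0,"ty":0,"tz":0.7,"turn":0},{"tx":0,"ty":0,"tz":0.5,"turn":0},{"tx":0,"ty":0,"tz":0,"turn":0},{"tx":0,"ty":0,"tz":0,"turn":0}]}}

```text
t: 57.67
position: [0.5459, -0.0461, 0.1311]
orientation: [0.707, 0.707, -0.0, -0.0]
wrist_force: [0.9, -0.4, -0.1]
gripper_width: 0.032
finger_force: 59.7
```

{"method": "arm_command", "body": {"moves": [{"tx":0,"ty":0,"tz":0.4,"turn":0},{"tx":0,"ty":0,"tz":0.2,"turn":0},{"tx":0,"ty":0,"tz":0.1,"turn":0},{"tx":0,"ty":0,"tz":0,"turn":0},{"tx":0,"ty":0,"tz":0,"turn":0},{"tx":0,"ty":0,"tz":0,"turn":0},{"tx":0,"ty":0,"tz":0,"turn":0},{"tx":0,"ty":0,"tz":0,"turn":0}]}}

```text
t: 58.33
position: [0.5463, -0.0465, 0.1175]
orientation: [0.707, 0.707, 0.0, 0.0]
wrist_force: [0.0, 0.7, -0.8]
gripper_width: 0.0316
finger_force: 59.7
```

{"method": "arm_command", "body": {"moves": [{"tx":0,"ty":0,"tz":0,"turn":0},{"tx":0,"ty":0,"tz":0,"turn":0},{"tx":0,"ty":0,"tz":0,"turn":0},{"tx":0,"ty":0,"tz":0,"turn":0},{"tx":0,"ty":0,"tz":0,"turn":0},{"tx":0,"ty":0,"tz":0,"turn":0},{"tx":0,"ty":0,"tz":-1,"turn":0},{"tx":0,"ty":0,"tz":-1,"turn":0}], "claw": 0.3}}

```text
t: 59.0
position: [0.5454, -0.0463, 0.1567]
orientation: [0.707, 0.707, -0.001, -0.001]
wrist_force: [-0.3, -0.6, 0.3]
gripper_width: 0.0596
finger_force: 0.0
```

{"method": "arm_command", "body": {"moves": [{"tx":0,"ty":0,"tz":-1,"turn":0},{"tx":0,"ty":0,"tz":-1,"turn":0},{"tx":0,"ty":0,"tz":-1,"turn":0},{"tx":0,"ty":0,"tz":-0.5,"turn":0},{"tx":-0.753,"ty":-0.573,"tz":0,"turn":0},{"tx":-0.753,"ty":-0.573,"tz":0,"turn":0},{"tx":-0.753,"ty":-0.573,"tz":0,"turn":0},{"tx":-0.753,"ty":-0.573,"tz":0,"turn":0}]}}

```text
t: 59.67
position: [0.4996, -0.1071, 0.2268]
orientation: [0.707, 0.707, -0.0, -0.0]
wrist_force: [-0.9, -0.7, 0.4]
gripper_width: 0.0597
finger_force: 0.0
```

{"method": "arm_command", "body": {"moves": [{"tx":-0.753,"ty":-0.573,"tz":0,"turn":0},{"tx":-0.753,"ty":-0.573,"tz":0,"turn":0},{"tx":-0.753,"ty":-0.573,"tz":0,"turn":0},{"tx":-0.753,"ty":-0.573,"tz":0,"turn":0},{"tx":-0.753,"ty":-0.573,"tz":0,"turn":0},{"tx":-0.753,"ty":-0.573,"tz":0,"turn":0},{"tx":-0.753,"ty":-0.573,"tz":0,"turn":0},{"tx":-0.753,"ty":-0.573,"tz":0,"turn":0}]}}

```text
t: 60.33
position: [0.4079, -0.2277, 0.2269]
orientation: [0.707, 0.707, -0.0, -0.0]
wrist_force: [-0.1, 0.4, -0.0]
gripper_width: 0.0599
finger_force: 0.0
```

{"method": "arm_command", "body": {"moves": [{"tx":-0.753,"ty":-0.573,"tz":0,"turn":0},{"tx":-0.753,"ty":-0.573,"tz":0,"turn":0},{"tx":-0.753,"ty":-0.573,"tz":0,"turn":0},{"tx":-0.753,"ty":-0.573,"tz":0,"turn":0},{"tx":0,"ty":0,"tz":0,"turn":0},{"tx":0,"ty":0,"tz":0,"turn":0},{"tx":0,"ty":0,"tz":0,"turn":0},{"tx":0,"ty":0,"tz":0,"turn":0}]}}

```text
t: 61.0
position: [0.3632, -0.2868, 0.2272]
orientation: [0.707, 0.707, 0.0, -0.0]
wrist_force: [0.4, -0.5, -0.4]
gripper_width: 0.0597
finger_force: 0.0
```

```bash
python3 - <<'E'
from h import *
shot('side');lm('side',['tap_brush_ball','plunger'])
C=things();lm('top',['tap_brush_ball','tap_brush_head','bottle','jar','plunger'])
tops(C,[('bottle',.644,.104),('jar',.644,-.016),('palm',.546,-.046)]);print(platter(C))
E
```

```text
side tap_brush_ball [([0.466, -0.044, 0.047], 0.7), ([0.456, -0.363, -0.003], 0.17)]
side plunger [([0.363, -0.286, -0.001], 0.76), ([0.41, 0.296, 0.198], 0.21)]
top tap_brush_ball [([0.609, 0.343, 0.053], 0.36)]
top tap_brush_head [([0.463, 0.132, 0.051], 0.66)]
top bottle [([0.64, 0.11, 0.034], 0.6)]
top jar [([0.776, -0.347, -0.0], 0.73), ([0.527, -0.615, 0.001], 0.63), ([0.64, -0.014, 0.033], 0.62)]
top plunger [([0.462, 0.13, 0.047], 0.73), ([0.362, -0.285, 0.007], 0.44)]
bottle 0.158 [0.6415 0.1041 0.1512] 74
jar 0.132 [ 0.6413 -0.0151  0.1272] 55
palm 0.123 [ 0.5458 -0.0469  0.1171] 80
((0.5699305534362793, 0.04451070725917816), 0.1596803069114685)
```

{"method": "arm_command", "body": {"moves": [{"tx":0,"ty":0,"tz":1,"turn":0},{"tx":0,"ty":0,"tz":1,"turn":0},{"tx":0,"ty":0,"tz":1,"turn":0},{"tx":0,"ty":0,"tz":1,"turn":0},{"tx":0,"ty":0,"tz":1,"turn":0},{"tx":0,"ty":0,"tz":1,"turn":0},{"tx":0,"ty":0,"tz":0.9,"turn":0},{"tx":0,"ty":0,"tz":0.45,"turn":0}]}}

```text
t: 62.12
position: [0.3621, -0.2868, 0.0784]
orientation: [0.707, 0.707, 0.0, -0.001]
wrist_force: [-0.3, 0.7, 0.1]
gripper_width: 0.0595
finger_force: 0.0
```

{"method": "arm_command", "body": {"moves": [{"tx":0,"ty":0,"tz":0,"turn":0},{"tx":0,"ty":0,"tz":0,"turn":0},{"tx":0,"ty":0,"tz":0,"turn":0},{"tx":0,"ty":0,"tz":0,"turn":0},{"tx":0,"ty":0,"tz":0,"turn":0},{"tx":0,"ty":0,"tz":0,"turn":0},{"tx":0,"ty":0,"tz":0,"turn":0},{"tx":0,"ty":0,"tz":0,"turn":0}], "claw": 1}}

```text
t: 62.78
position: [0.3632, -0.2879, 0.0812]
orientation: [0.707, 0.707, -0.0, 0.001]
wrist_force: [-0.4, 0.9, 6.1]
gripper_width: 0.0249
finger_force: 59.7
```

{"method": "arm_command", "body": {"moves": [{"tx":0,"ty":0,"tz":-0.5,"turn":0},{"tx":0,"ty":0,"tz":-1,"turn":0},{"tx":0,"ty":0,"tz":-1,"turn":0},{"tx":0,"ty":0,"tz":-1,"turn":0},{"tx":0,"ty":0,"tz":-1,"turn":0},{"tx":0,"ty":0,"tz":-1,"turn":0},{"tx":0,"ty":0,"tz":-1,"turn":0},{"tx":0,"ty":0,"tz":-1,"turn":0}]}}

```text
t: 63.45
position: [0.3626, -0.2871, 0.2313]
orientation: [0.707, 0.707, -0.0, -0.0]
wrist_force: [-0.0, 0.9, -1.2]
gripper_width: 0.0247
finger_force: 59.1
```

{"method": "arm_command", "body": {"moves": [{"tx":0.877,"ty":0.382,"tz":0,"turn":0},{"tx":0.877,"ty":0.382,"tz":0,"turn":0},{"tx":0.877,"ty":0.382,"tz":0,"turn":0},{"tx":0.877,"ty":0.382,"tz":0,"turn":0},{"tx":0.877,"ty":0.382,"tz":0,"turn":0},{"tx":0.877,"ty":0.382,"tz":0,"turn":0},{"tx":0.877,"ty":0.382,"tz":0,"turn":0},{"tx":0.877,"ty":0.382,"tz":0,"turn":0}]}}

```text
t: 64.12
position: [0.424, -0.1461, 0.2303]
orientation: [0.707, 0.707, -0.0, -0.0]
wrist_force: [-1.4, 1.0, -1.5]
gripper_width: 0.0252
finger_force: 59.2
```

{"method": "arm_command", "body": {"moves": [{"tx":0.877,"ty":0.382,"tz":0,"turn":0},{"tx":0.877,"ty":0.382,"tz":0,"turn":0},{"tx":0.877,"ty":0.382,"tz":0,"turn":0},{"tx":0.877,"ty":0.382,"tz":0,"turn":0},{"tx":0.877,"ty":0.382,"tz":0,"turn":0},{"tx":0.877,"ty":0.382,"tz":0,"turn":0},{"tx":0.877,"ty":0.382,"tz":0,"turn":0},{"tx":0.877,"ty":0.382,"tz":0,"turn":0}]}}

```text
t: 64.78
position: [0.4851, -0.0058, 0.2302]
orientation: [0.707, 0.707, -0.0, -0.0]
wrist_force: [-0.1, 0.7, -1.0]
gripper_width: 0.0253
finger_force: 59.2
```

{"method": "arm_command", "body": {"moves": [{"tx":0.877,"ty":0.382,"tz":0,"turn":0},{"tx":0.877,"ty":0.382,"tz":0,"turn":0},{"tx":0.877,"ty":0.382,"tz":0,"turn":0},{"tx":0.877,"ty":0.382,"tz":0,"turn":0},{"tx":0.877,"ty":0.382,"tz":0,"turn":0},{"tx":0.877,"ty":0.382,"tz":0,"turn":0},{"tx":0.877,"ty":0.382,"tz":0,"turn":0},{"tx":0.877,"ty":0.382,"tz":0,"turn":0}]}}

```text
t: 65.45
position: [0.5462, 0.1344, 0.23]
orientation: [0.707, 0.707, -0.0, -0.0]
wrist_force: [0.7, -0.2, -1.9]
gripper_width: 0.025
finger_force: 59.2
```

{"method": "arm_command", "body": {"moves": [{"tx":0,"ty":0,"tz":1,"turn":0},{"tx":0,"ty":0,"tz":1,"turn":0},{"tx":0,"ty":0,"tz":1,"turn":0},{"tx":0,"ty":0,"tz":1,"turn":0},{"tx":0,"ty":0,"tz":0.7,"turn":0},{"tx":0,"ty":0,"tz":0.4,"turn":0},{"tx":0,"ty":0,"tz":0,"turn":0},{"tx":0,"ty":0,"tz":0,"turn":0}]}}

```text
t: 66.12
position: [0.5462, 0.1335, 0.1284]
orientation: [0.707, 0.707, -0.0, -0.0]
wrist_force: [0.6, 0.6, -0.8]
gripper_width: 0.0246
finger_force: 59.2
```

{"method": "arm_command", "body": {"moves": [{"tx":0,"ty":0,"tz":0.5,"turn":0},{"tx":0,"ty":0,"tz":0.2,"turn":0},{"tx":0,"ty":0,"tz":0.12,"turn":0},{"tx":0,"ty":0,"tz":0,"turn":0},{"tx":0,"ty":0,"tz":0,"turn":0},{"tx":0,"ty":0,"tz":0,"turn":0},{"tx":0,"ty":0,"tz":0,"turn":0},{"tx":0,"ty":0,"tz":0,"turn":0}]}}

```text
t: 66.78
position: [0.5463, 0.1335, 0.1121]
orientation: [0.707, 0.707, 0.0, 0.0]
wrist_force: [-0.1, 0.7, -1.2]
gripper_width: 0.025
finger_force: 59.1
```

{"method": "arm_command", "body": {"moves": [{"tx":0,"ty":0,"tz":0,"turn":0},{"tx":0,"ty":0,"tz":0,"turn":0},{"tx":0,"ty":0,"tz":0,"turn":0},{"tx":0,"ty":0,"tz":0,"turn":0},{"tx":0,"ty":0,"tz":0,"turn":0},{"tx":0,"ty":0,"tz":0,"turn":0},{"tx":0,"ty":0,"tz":-1,"turn":0},{"tx":0,"ty":0,"tz":-1,"turn":0}], "claw": 0.3}}

```text
t: 67.45
position: [0.5453, 0.1334, 0.1512]
orientation: [0.707, 0.707, -0.001, -0.001]
wrist_force: [-0.3, 0.3, 0.2]
gripper_width: 0.0596
finger_force: 0.0
```

{"method": "arm_command", "body": {"moves": [{"tx":0,"ty":0,"tz":-1,"turn":0},{"tx":0,"ty":0,"tz":-1,"turn":0},{"tx":0,"ty":0,"tz":-1,"turn":0},{"tx":0,"ty":0,"tz":-1,"turn":0},{"tx":0,"ty":0,"tz":-1,"turn":0},{"tx":0,"ty":0,"tz":-1,"turn":0},{"tx":0,"ty":0,"tz":-1,"turn":0},{"tx":0,"ty":0,"tz":-1,"turn":0}]}}

```text
t: 68.12
position: [0.546, 0.1335, 0.3129]
orientation: [0.707, 0.707, -0.0, 0.0]
wrist_force: [1.2, -0.9, -0.2]
gripper_width: 0.0595
finger_force: 0.0
```

{"method": "arm_command", "body": {"moves": [{"tx":0,"ty":0,"tz":-1,"turn":0},{"tx":0,"ty":0,"tz":-1,"turn":0},{"tx":0,"ty":0,"tz":-1,"turn":0},{"tx":0,"ty":0,"tz":0,"turn":0},{"tx":0.825,"ty":-0.67,"tz":0,"turn":0},{"tx":0.825,"ty":-0.67,"tz":0,"turn":0},{"tx":0.825,"ty":-0.67,"tz":0,"turn":0},{"tx":0.825,"ty":-0.67,"tz":0,"turn":0}]}}

```text
t: 68.78
position: [0.4918, 0.2, 0.371]
orientation: [0.707, 0.707, -0.001, -0.0]
wrist_force: [-0.2, 0.0, 0.5]
gripper_width: 0.0595
finger_force: 0.0
```

{"method": "arm_command", "body": {"moves": [{"tx":0.825,"ty":-0.67,"tz":0,"turn":0},{"tx":0.825,"ty":-0.67,"tz":0,"turn":0},{"tx":0.825,"ty":-0.67,"tz":0,"turn":0},{"tx":0.825,"ty":-0.67,"tz":0,"turn":0},{"tx":0.825,"ty":-0.67,"tz":0,"turn":0},{"tx":0.825,"ty":-0.67,"tz":0,"turn":0},{"tx":0,"ty":0,"tz":0,"turn":0},{"tx":0,"ty":0,"tz":0,"turn":0}]}}

```text
t: 69.45
position: [0.4115, 0.2989, 0.3714]
orientation: [0.706, 0.708, -0.0, 0.0]
wrist_force: [-0.3, -0.4, 0.6]
gripper_width: 0.0601
finger_force: 0.0
```

```bash
python3 - <<'E'
from h import *
im,d=shot('top','top5.png');C=cloud('top',d);lm('top',['lamp_knob','tap_brush_ball','tap_brush_head','bottle','jar','plunger','palm_brush'])
tops(C,[('bottle',.644,.104),('jar',.644,-.016),('palm',.546,-.046),('plunger',.546,.134)])
shot('side','side5.png');lm('side',['lamp_knob','lamp_head','tap_brush_ball','tap_brush_head','plunger','palm_brush','jar','bottle'])
a=cv2.imread('pics/top5.png')[140:280,180:360];cv2.imwrite('pics/c5.png',cv2.resize(a,None,fx=4,fy=4))
E
```

```text
top lamp_knob [([0.414, 0.297, 0.287], 0.81)]
top tap_brush_ball [([0.46, -0.04, 0.048], 0.58), ([0.567, 0.044, 0.036], 0.46), ([0.281, -0.367, -0.001], 0.45)]
top tap_brush_head [([0.466, 0.133, 0.051], 0.62)]
top bottle [([0.645, 0.107, 0.035], 0.84), ([0.74, -0.229, 0.001], 0.72)]
top jar [([0.778, -0.346, -0.001], 0.88), ([0.642, -0.014, 0.037], 0.85), ([0.683, -0.376, 0.001], 0.82)]
top plunger [([0.545, 0.14, 0.039], 0.76)]
top palm_brush [([0.547, -0.051, 0.034], 0.61), ([0.359, 0.468, 0.0], 0.42)]
bottle 0.156 [0.6416 0.1042 0.1511] 73
jar 0.133 [ 0.6415 -0.0155  0.1274] 53
palm 0.124 [ 0.5461 -0.0467  0.1177] 77
plunger 0.119 [0.545  0.1341 0.1144] 52
side lamp_knob [([0.41, 0.294, 0.284], 0.85)]
side lamp_head [([0.411, 0.296, 0.199], 0.83), ([0.466, 0.044, 0.036], 0.63)]
side tap_brush_ball [([0.468, -0.043, 0.05], 0.7)]
side tap_brush_head [([0.468, 0.134, 0.049], 0.8)]
side plunger [([0.543, 0.134, 0.031], 0.5)]
side palm_brush [([0.545, -0.046, 0.036], 0.79)]
side jar [([0.643, -0.013, 0.035], 0.71), ([0.685, -0.369, -0.0], 0.68), ([0.527, -0.61, 0.003], 0.66)]
side bottle [([0.642, 0.105, 0.035], 0.7), ([0.452, -0.361, -0.003], 0.25)]
```

View pics/c5.png

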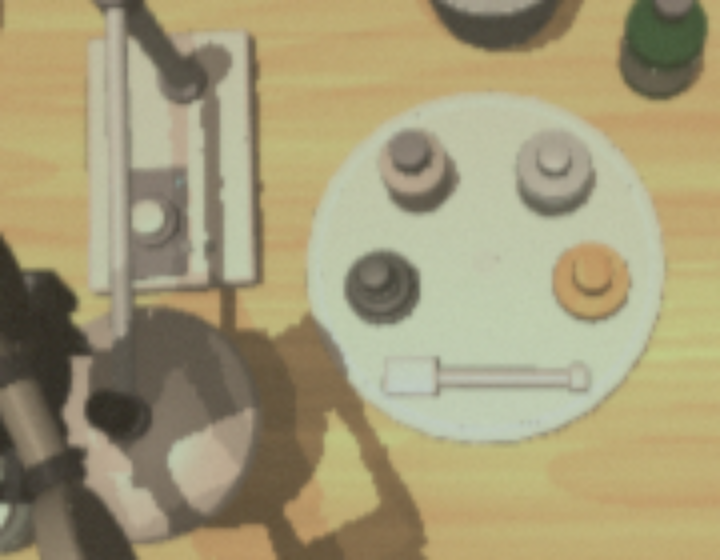

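{"method": "arm_command", "body": {"moves": [{"tx":-0.08,"ty":0,"tz":0.5,"turn":0},{"tx":0,"ty":0,"tz":0.6,"turn":0},{"tx":0,"ty":0,"tz":0.8,"turn":0},{"tx":0,"ty":0,"tz":0.8,"turn":0},{"tx":0,"ty":0,"tz":0.8,"turn":0},{"tx":0,"ty":0,"tz":0.5,"turn":0},{"tx":0,"ty":0,"tz":0.1,"turn":0},{"tx":0,"ty":0,"tz":0,"turn":0}]}}

```text
t: 70.97
position: [0.412, 0.2968, 0.2895]
orientation: [0.707, 0.707, -0.001, -0.0]
wrist_force: [0.6, 0.1, 0.7]
gripper_width: 0.0596
finger_force: 0.0
```

{"method": "arm_command", "body": {"moves": [{"tx":0,"ty":0,"tz":0,"turn":0},{"tx":0,"ty":0,"tz":0,"turn":0},{"tx":0,"ty":0,"tz":0,"turn":0},{"tx":0,"ty":0,"tz":0,"turn":0},{"tx":0,"ty":0,"tz":0,"turn":0},{"tx":0,"ty":0,"tz":0,"turn":0},{"tx":0,"ty":0,"tz":0,"turn":0},{"tx":0,"ty":0,"tz":0,"turn":0}], "claw": 1}}

```text
t: 71.63
position: [0.4122, 0.2972, 0.291]
orientation: [0.707, 0.707, 0.001, 0.0]
wrist_force: [-1.6, -0.7, 5.4]
gripper_width: 0.0263
finger_force: 59.2
```

```bash
python3 - <<'E'
import numpy as np
from h import *
print(arm.get_state()['position'])
p=np.array([.741,.32]);k=arm.get_state()['position'][:2];r=np.linalg.norm(k-p);c=np.array([.5695,.0445]);print(r,np.linalg.norm(c-p))
a0=np.arctan2(*(k-p)[::-1])%(2*np.pi); a1=np.arctan2(*(c-p)[::-1])%(2*np.pi); print(np.degrees([a0,a1]))
prev=k;N=32
for i in range(1,N+1):
    a=a0+(a1-a0)*i/N; q=p+.329*np.array([np.cos(a),np.sin(a)])
    d=(q-prev)/.02; prev=q; print(i,q.round(4),'tx %.2f ty %.2f'%(d[1],d[0]))
E
```

```text
[0.41220605 0.29715217 0.29096544]
0.32958683928778115 0.32451887464367923
[183.97508329 238.09754883]
1 [0.4136 0.2875] tx -0.48 ty 0.07
2 [0.4147 0.2779] tx -0.48 ty 0.06
3 [0.4161 0.2683] tx -0.48 ty 0.07
4 [0.4178 0.2587] tx -0.48 ty 0.08
5 [0.4197 0.2492] tx -0.48 ty 0.10
6 [0.4219 0.2397] tx -0.47 ty 0.11
7 [0.4245 0.2303] tx -0.47 ty 0.13
8 [0.4272 0.221 ] tx -0.47 ty 0.14
9 [0.4303 0.2118] tx -0.46 ty 0.15
10 [0.4336 0.2027] tx -0.46 ty 0.17
11 [0.4372 0.1937] tx -0.45 ty 0.18
12 [0.4411 0.1848] tx -0.45 ty 0.19
13 [0.4452 0.176 ] tx -0.44 ty 0.21
14 [0.4496 0.1673] tx -0.43 ty 0.22
15 [0.4542 0.1588] tx -0.43 ty 0.23
16 [0.4591 0.1504] tx -0.42 ty 0.24
17 [0.4642 0.1421] tx -0.41 ty 0.26
18 [0.4696 0.134 ] tx -0.40 ty 0.27
19 [0.4752 0.1261] tx -0.40 ty 0.28
20 [0.481  0.1183] tx -0.39 ty 0.29
21 [0.4871 0.1108] tx -0.38 ty 0.30
22 [0.4934 0.1034] tx -0.37 ty 0.31
23 [0.4999 0.0961] tx -0.36 ty 0.33
24 [0.5066 0.0891] tx -0.35 ty 0.34
25 [0.5135 0.0823] tx -0.34 ty 0.35
26 [0.5206 0.0757] tx -0.33 ty 0.36
27 [0.5279 0.0693] tx -0.32 ty 0.37
28 [0.5354 0.0631] tx -0.31 ty 0.37
29 [0.5431 0.0572] tx -0.30 ty 0.38
30 [0.551  0.0514] tx -0.29 ty 0.39
31 [0.559  0.0459] tx -0.27 ty 0.40
32 [0.5671 0.0407] tx -0.26 ty 0.41
```

{"method": "arm_command", "body": {"moves": [{"tx":-0.48,"ty":0.07,"tz":0,"turn":0},{"tx":-0.48,"ty":0.06,"tz":0,"turn":0},{"tx":-0.48,"ty":0.07,"tz":0,"turn":0},{"tx":-0.48,"ty":0.08,"tz":0,"turn":0},{"tx":-0.48,"ty":0.1,"tz":0,"turn":0},{"tx":-0.47,"ty":0.11,"tz":0,"turn":0},{"tx":-0.47,"ty":0.13,"tz":0,"turn":0},{"tx":-0.47,"ty":0.14,"tz":0,"turn":0}]}}

```text
t: 72.3
position: [0.4267, 0.2207, 0.2909]
orientation: [0.706, 0.708, 0.0, -0.0]
wrist_force: [-4.9, 2.3, 6.9]
gripper_width: 0.0269
finger_force: 59.6
```

{"method": "arm_command", "body": {"moves": [{"tx":-0.46,"ty":0.15,"tz":0,"turn":0},{"tx":-0.46,"ty":0.17,"tz":0,"turn":0},{"tx":-0.45,"ty":0.18,"tz":0,"turn":0},{"tx":-0.45,"ty":0.19,"tz":0,"turn":0},{"tx":-0.44,"ty":0.21,"tz":0,"turn":0},{"tx":-0.43,"ty":0.22,"tz":0,"turn":0},{"tx":-0.43,"ty":0.23,"tz":0,"turn":0},{"tx":-0.42,"ty":0.24,"tz":0,"turn":0}]}}

```text
t: 72.97
position: [0.4575, 0.1491, 0.2909]
orientation: [0.706, 0.708, -0.002, -0.0]
wrist_force: [-11.4, -5.5, 11.4]
gripper_width: 0.0262
finger_force: 60.2
```

{"method": "arm_command", "body": {"moves": [{"tx":-0.41,"ty":0.26,"tz":0,"turn":0},{"tx":-0.4,"ty":0.27,"tz":0,"turn":0},{"tx":-0.4,"ty":0.28,"tz":0,"turn":0},{"tx":-0.39,"ty":0.29,"tz":0,"turn":0},{"tx":-0.38,"ty":0.3,"tz":0,"turn":0},{"tx":-0.37,"ty":0.31,"tz":0,"turn":0},{"tx":-0.36,"ty":0.33,"tz":0,"turn":0},{"tx":-0.35,"ty":0.34,"tz":0,"turn":0}]}}

```text
t: 73.63
position: [0.5037, 0.0858, 0.2908]
orientation: [0.707, 0.707, -0.005, -0.0]
wrist_force: [-16.5, -12.5, 12.9]
gripper_width: 0.0267
finger_force: 58.1
```

{"method": "arm_command", "body": {"moves": [{"tx":-0.34,"ty":0.35,"tz":0,"turn":0},{"tx":-0.33,"ty":0.36,"tz":0,"turn":0},{"tx":-0.32,"ty":0.37,"tz":0,"turn":0},{"tx":-0.31,"ty":0.37,"tz":0,"turn":0},{"tx":-0.3,"ty":0.38,"tz":0,"turn":0},{"tx":-0.29,"ty":0.39,"tz":0,"turn":0},{"tx":-0.27,"ty":0.4,"tz":0,"turn":0},{"tx":-0.26,"ty":0.41,"tz":0,"turn":0}]}}

```text
t: 74.3
position: [0.5639, 0.0336, 0.2909]
orientation: [0.708, 0.706, -0.008, 0.001]
wrist_force: [-19.5, -24.9, 11.8]
gripper_width: 0.0257
finger_force: 59.0
```

{"method": "arm_command", "body": {"moves": [{"tx":0,"ty":0,"tz":0,"turn":0},{"tx":0,"ty":0,"tz":0,"turn":0},{"tx":0,"ty":0,"tz":0,"turn":0},{"tx":0,"ty":0,"tz":0,"turn":0},{"tx":0,"ty":0,"tz":0,"turn":0},{"tx":0,"ty":0,"tz":0,"turn":0},{"tx":0,"ty":0,"tz":0,"turn":0},{"tx":0,"ty":0,"tz":0,"turn":0}]}}

```text
t: 74.97
position: [0.5644, 0.0333, 0.2909]
orientation: [0.708, 0.706, -0.007, 0.002]
wrist_force: [-16.1, -26.6, 10.3]
gripper_width: 0.0254
finger_force: 59.3
```

{"method": "arm_command", "body": {"moves": [{"tx":0,"ty":0,"tz":0,"turn":0},{"tx":0,"ty":0,"tz":0,"turn":0},{"tx":0,"ty":0,"tz":0,"turn":0},{"tx":0,"ty":0,"tz":0,"turn":0},{"tx":0,"ty":0,"tz":0,"turn":0},{"tx":0,"ty":0,"tz":-1,"turn":0},{"tx":0,"ty":0,"tz":-1,"turn":0},{"tx":0,"ty":0,"tz":-1,"turn":0}], "claw": 0.3}}

```text
t: 75.63
position: [0.5673, 0.0408, 0.3503]
orientation: [0.707, 0.707, -0.0, -0.0]
wrist_force: [0.5, -0.8, 0.7]
gripper_width: 0.0598
finger_force: 0.0
```

{"method": "arm_command", "body": {"moves": [{"tx":0,"ty":0,"tz":-1,"turn":0},{"tx":0,"ty":0,"tz":0,"turn":0},{"tx":-1,"ty":-0.3,"tz":0,"turn":0},{"tx":-1,"ty":-0.3,"tz":0,"turn":0},{"tx":-1,"ty":-0.3,"tz":0,"turn":0},{"tx":-1,"ty":-0.3,"tz":0,"turn":0},{"tx":-1,"ty":-0.3,"tz":0,"turn":0},{"tx":-1,"ty":-0.3,"tz":0,"turn":0}]}}

```text
t: 76.3
position: [0.531, -0.0802, 0.3691]
orientation: [0.707, 0.707, -0.0, -0.0]
wrist_force: [0.4, 0.0, -0.6]
gripper_width: 0.0595
finger_force: 0.0
```

{"method": "arm_command", "body": {"moves": [{"tx":-1,"ty":-0.3,"tz":0,"turn":0},{"tx":-1,"ty":-0.3,"tz":0,"turn":0},{"tx":-1,"ty":-0.3,"tz":0,"turn":0},{"tx":-1,"ty":-0.3,"tz":0,"turn":0},{"tx":0,"ty":0,"tz":0,"turn":0},{"tx":0,"ty":0,"tz":0,"turn":0},{"tx":0,"ty":0,"tz":0,"turn":0},{"tx":0,"ty":0,"tz":0,"turn":0}]}}

```text
t: 76.97
position: [0.5077, -0.1587, 0.3697]
orientation: [0.707, 0.708, 0.0, -0.0]
wrist_force: [0.5, 0.8, -0.4]
gripper_width: 0.0598
finger_force: 0.0
```

```bash
python3 - <<'E'
from h import *
im,d=shot('top','top6.png');C=cloud('top',d);lm('top',['lamp_knob','lamp_head','lamp_post','start_top','tap_brush_head'])
print(platter(C)); m=(C[...,2]>.297)&(C[...,2]<.32)&(np.hypot(C[...,0]-.566,C[...,1]-.038)<.04); print('knob',C[m].mean(0))
m=(C[...,2]>.044)&(C[...,2]<.056)&(np.hypot(C[...,0]-.608,C[...,1]-.346)<.03); q=C[m];print('btn',q.mean(0),(q.min(0)+q.max(0))/2,q.max(0)-q.min(0))
shot('side');lm('side',['platter_top','lamp_knob','lamp_head','start_top','bottle','jar','plunger','palm_brush','tap_brush_head','tap_brush_ball'])
E
```

```text
top lamp_knob [([0.566, 0.048, 0.291], 0.95)]
top lamp_head [([0.56, 0.05, 0.2], 0.85)]
top lamp_post [([0.742, 0.321, 0.238], 0.87), ([0.53, 0.574, -0.001], 0.38)]
top start_top [([0.605, 0.343, 0.053], 0.46)]
top tap_brush_head [([0.466, 0.131, 0.05], 0.79), ([0.462, -0.04, 0.048], 0.39)]
((0.5701187252998352, 0.044250693172216415), 0.1600157618522644)
knob [0.56366178 0.04346935 0.30636521]
btn [0.60681843 0.34190517 0.04986145] [0.6067463  0.34237085 0.04998233] [0.03044605 0.03148601 0.01116034]
side platter_top [([0.57, 0.049, 0.034], 0.64)]
side lamp_knob [([0.562, 0.042, 0.286], 0.73)]
side lamp_head [([0.562, 0.046, 0.198], 0.68), ([0.738, 0.323, 0.232], 0.19)]
side start_top [([0.61, 0.349, 0.054], 0.55)]
side bottle [([0.641, 0.102, 0.039], 0.63)]
side jar [([0.467, 0.13, 0.051], 0.62), ([0.781, -0.35, 0.002], 0.59), ([0.527, -0.61, 0.001], 0.57)]
side plunger [([0.455, -0.362, -0.002], 0.69), ([0.547, 0.135, 0.034], 0.48), ([0.565, 0.047, 0.2], 0.41)]
side palm_brush [([0.542, -0.045, 0.038], 0.72)]
side tap_brush_head [([0.468, 0.133, 0.049], 0.66)]
side tap_brush_ball [([0.466, -0.044, 0.052], 0.5), ([0.642, 0.104, 0.039], 0.38)]
```

View pics/top6.png

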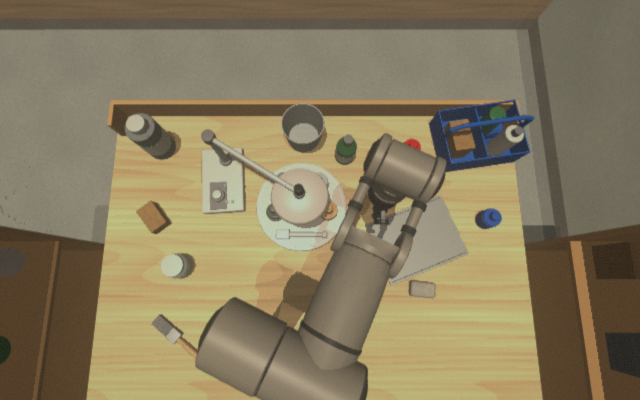

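{"method": "arm_command", "body": {"moves": [{"tx":0.784,"ty":0.155,"tz":0,"turn":0},{"tx":0.784,"ty":0.155,"tz":0,"turn":0},{"tx":0.784,"ty":0.155,"tz":0,"turn":0},{"tx":0.784,"ty":0.155,"tz":0,"turn":0},{"tx":0.784,"ty":0.155,"tz":0,"turn":0},{"tx":0.784,"ty":0.155,"tz":0,"turn":0},{"tx":0.784,"ty":0.155,"tz":0,"turn":0},{"tx":0.784,"ty":0.155,"tz":0,"turn":0}], "claw": 1}}

```text
t: 78.48
position: [0.5323, -0.0335, 0.3699]
orientation: [0.707, 0.707, 0.0, 0.0]
wrist_force: [-0.2, 0.3, 1.4]
gripper_width: -0.0001
finger_force: 0.0
```

{"method": "arm_command", "body": {"moves": [{"tx":0.784,"ty":0.155,"tz":0,"turn":0},{"tx":0.784,"ty":0.155,"tz":0,"turn":0},{"tx":0.784,"ty":0.155,"tz":0,"turn":0},{"tx":0.784,"ty":0.155,"tz":0,"turn":0},{"tx":0.784,"ty":0.155,"tz":0,"turn":0},{"tx":0.784,"ty":0.155,"tz":0,"turn":0},{"tx":0.784,"ty":0.155,"tz":0,"turn":0},{"tx":0.784,"ty":0.155,"tz":0,"turn":0}]}}

```text
t: 79.15
position: [0.5571, 0.092, 0.3699]
orientation: [0.707, 0.707, -0.0, 0.0]
wrist_force: [-0.2, -0.1, 0.5]
gripper_width: 0.0001
finger_force: 0.0
```

{"method": "arm_command", "body": {"moves": [{"tx":0.784,"ty":0.155,"tz":0,"turn":0},{"tx":0.784,"ty":0.155,"tz":0,"turn":0},{"tx":0.784,"ty":0.155,"tz":0,"turn":0},{"tx":0.784,"ty":0.155,"tz":0,"turn":0},{"tx":0.784,"ty":0.155,"tz":0,"turn":0},{"tx":0.784,"ty":0.155,"tz":0,"turn":0},{"tx":0.784,"ty":0.155,"tz":0,"turn":0},{"tx":0.784,"ty":0.155,"tz":0,"turn":0}]}}

```text
t: 79.82
position: [0.5819, 0.2174, 0.3698]
orientation: [0.707, 0.707, -0.0, 0.0]
wrist_force: [1.1, -0.5, 0.4]
gripper_width: -0.0
finger_force: 0.0
```

{"method": "arm_command", "body": {"moves": [{"tx":0.784,"ty":0.155,"tz":0,"turn":0},{"tx":0.784,"ty":0.155,"tz":0,"turn":0},{"tx":0.784,"ty":0.155,"tz":0,"turn":0},{"tx":0.784,"ty":0.155,"tz":0,"turn":0},{"tx":0.784,"ty":0.155,"tz":0,"turn":0},{"tx":0.784,"ty":0.155,"tz":0,"turn":0},{"tx":0.784,"ty":0.155,"tz":0,"turn":0},{"tx":0.784,"ty":0.155,"tz":0,"turn":0}]}}

```text
t: 80.48
position: [0.6067, 0.3429, 0.3697]
orientation: [0.707, 0.707, -0.0, 0.0]
wrist_force: [-0.2, 0.4, -0.4]
gripper_width: 0.0
finger_force: 0.0
```

{"method": "arm_command", "body": {"moves": [{"tx":0,"ty":0,"tz":0,"turn":0},{"tx":0,"ty":0,"tz":1,"turn":0},{"tx":0,"ty":0,"tz":1,"turn":0},{"tx":0,"ty":0,"tz":1,"turn":0},{"tx":0,"ty":0,"tz":1,"turn":0},{"tx":0,"ty":0,"tz":1,"turn":0},{"tx":0,"ty":0,"tz":0,"turn":0},{"tx":0,"ty":0,"tz":0,"turn":0}]}}

```text
t: 81.15
position: [0.6063, 0.3414, 0.2692]
orientation: [0.707, 0.707, -0.001, -0.0]
wrist_force: [-0.1, -0.0, 1.8]
gripper_width: -0.0001
finger_force: 0.0
```

{"method": "arm_command", "body": {"moves": [{"tx":0,"ty":0,"tz":1,"turn":0},{"tx":0,"ty":0,"tz":1,"turn":0},{"tx":0,"ty":0,"tz":1,"turn":0},{"tx":0,"ty":0,"tz":1,"turn":0},{"tx":0,"ty":0,"tz":1,"turn":0},{"tx":0,"ty":0,"tz":1,"turn":0},{"tx":0,"ty":0,"tz":1,"turn":0},{"tx":0,"ty":0,"tz":0,"turn":0}]}}

```text
t: 81.82
position: [0.6056, 0.3413, 0.1273]
orientation: [0.707, 0.707, -0.002, -0.001]
wrist_force: [-0.8, -0.5, -0.9]
gripper_width: -0.0005
finger_force: 0.0
```

```bash
python3 - <<'E'
from h import *
print(arm.get_state()['position'])
im,d=shot('top','t7.png');lm('top',['lamp_head','lamp_knob','start_top'])
shot('side');lm('side',['start_top'])
E
```

```text
[0.6056136  0.34134111 0.12725544]
top lamp_head [([0.457, -0.363, -0.003], 0.72), ([0.565, 0.046, 0.201], 0.69)]
top lamp_knob [([0.566, 0.048, 0.288], 0.72)]
top start_top [([0.609, 0.345, 0.052], 0.6)]
side start_top [([0.609, 0.348, 0.054], 0.52)]
```

View pics/t7.png

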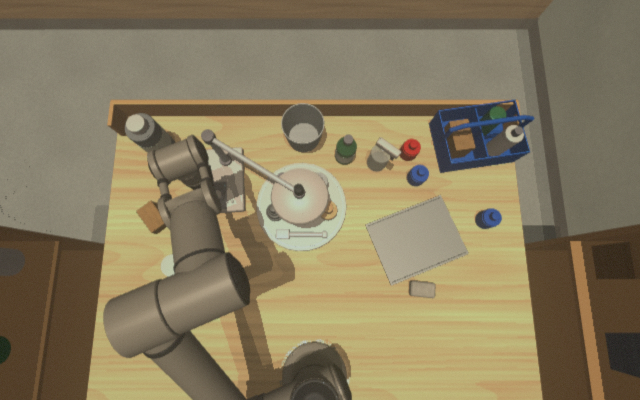

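{"method": "arm_command", "body": {"moves": [{"tx":0.1,"ty":0.06,"tz":0.8,"turn":0},{"tx":0,"ty":0,"tz":0.8,"turn":0},{"tx":0,"ty":0,"tz":0.8,"turn":0},{"tx":0,"ty":0,"tz":0.4,"turn":0},{"tx":0,"ty":0,"tz":0.2,"turn":0},{"tx":0,"ty":0,"tz":0,"turn":0},{"tx":0,"ty":0,"tz":0,"turn":0},{"tx":0,"ty":0,"tz":0,"turn":0}]}}

```text
t: 82.78
position: [0.6084, 0.3444, 0.0712]
orientation: [0.707, 0.707, 0.001, 0.0]
wrist_force: [0.0, 0.2, 0.2]
gripper_width: 0.0
finger_force: 0.0
```

{"method": "arm_command", "body": {"moves": [{"tx":0,"ty":0,"tz":0.1,"turn":0},{"tx":0,"ty":0,"tz":0.1,"turn":0},{"tx":0,"ty":0,"tz":0.1,"turn":0},{"tx":0,"ty":0,"tz":0.1,"turn":0},{"tx":0,"ty":0,"tz":0,"turn":0},{"tx":0,"ty":0,"tz":0,"turn":0},{"tx":0,"ty":0,"tz":0,"turn":0},{"tx":0,"ty":0,"tz":0,"turn":0}]}}

```text
t: 83.45
position: [0.6085, 0.3444, 0.063]
orientation: [0.707, 0.707, 0.001, 0.0]
wrist_force: [1.4, 0.5, 6.4]
gripper_width: -0.0
finger_force: 3.3
```

{"method": "arm_command", "body": {"moves": [{"tx":0,"ty":0,"tz":0.1,"turn":0},{"tx":0,"ty":0,"tz":0.1,"turn":0},{"tx":0,"ty":0,"tz":0.1,"turn":0},{"tx":0,"ty":0,"tz":0.05,"turn":0},{"tx":0,"ty":0,"tz":0,"turn":0},{"tx":0,"ty":0,"tz":0,"turn":0},{"tx":0,"ty":0,"tz":0,"turn":0},{"tx":0,"ty":0,"tz":0,"turn":0}]}}

```text
t: 84.12
position: [0.6088, 0.3445, 0.0624]
orientation: [0.707, 0.707, 0.002, 0.001]
wrist_force: [-12.8, -6.4, 39.7]
gripper_width: 0.0002
finger_force: 19.5
```

{"method": "arm_command", "body": {"moves": [{"tx":0,"ty":0,"tz":-0.5,"turn":0},{"tx":0,"ty":0,"tz":-1,"turn":0},{"tx":0,"ty":0,"tz":-1,"turn":0},{"tx":0,"ty":0,"tz":-1,"turn":0},{"tx":0,"ty":0,"tz":-1,"turn":0},{"tx":0,"ty":0,"tz":-1,"turn":0},{"tx":0,"ty":0,"tz":-1,"turn":0},{"tx":0,"ty":0,"tz":-1,"turn":0}]}}

```text
t: 84.78
position: [0.6073, 0.3439, 0.2052]
orientation: [0.707, 0.707, -0.001, -0.0]
wrist_force: [0.1, 0.1, 0.8]
gripper_width: -0.0001
finger_force: 0.0
```

{"method": "arm_command", "body": {"moves": [{"tx":0,"ty":0,"tz":-1,"turn":0},{"tx":0,"ty":0,"tz":-1,"turn":0},{"tx":0,"ty":0,"tz":-1,"turn":0},{"tx":0,"ty":0,"tz":-1,"turn":0},{"tx":0,"ty":0,"tz":-1,"turn":0},{"tx":0,"ty":0,"tz":-1,"turn":0},{"tx":0,"ty":0,"tz":0,"turn":0},{"tx":0,"ty":0,"tz":0,"turn":0}]}}

```text
t: 85.45
position: [0.6079, 0.3442, 0.3253]
orientation: [0.707, 0.707, 0.001, 0.0]
wrist_force: [-0.4, 0.2, -0.3]
gripper_width: 0.0001
finger_force: 0.0
```

```bash
python3 - <<'E'
from h import *
im,d=shot('top');C=cloud('top',d);lm('top',['lamp_head','lamp_knob','start_top','tap_brush_head','tap_brush_ball','plunger','palm_brush'])
shot('side','s8.png');lm('side',['start_top','lamp_head','platter_top','bottle','jar','plunger','palm_brush','tap_brush_head','tap_brush_ball'])
a=cv2.imread('pics/s8.png')[140:280,170:370];cv2.imwrite('pics/c8.png',cv2.resize(a,None,fx=4,fy=4))
E
```

```text
top lamp_head [([0.562, 0.047, 0.204], 0.87), ([0.742, 0.319, 0.238], 0.43)]
top lamp_knob [([0.565, 0.045, 0.288], 0.59)]
top start_top [([0.605, 0.343, 0.053], 0.57)]
top tap_brush_head [([0.462, 0.133, 0.05], 0.76)]
top tap_brush_ball [([0.457, -0.362, -0.003], 0.26)]
top plunger [([0.543, 0.138, 0.038], 0.49)]
top palm_brush [([0.547, -0.048, 0.033], 0.52)]
side start_top [([0.608, 0.348, 0.055], 0.36)]
side lamp_head [([0.559, 0.046, 0.197], 0.95)]
side platter_top [([0.569, 0.047, 0.033], 0.75), ([0.644, -0.013, 0.036], 0.39), ([0.545, 0.132, 0.034], 0.26)]
side bottle [([0.53, 0.572, 0.001], 0.67), ([0.642, 0.1, 0.038], 0.42)]
side jar [([0.781, -0.35, 0.003], 0.8), ([0.68, -0.372, -0.001], 0.56), ([0.643, -0.014, 0.032], 0.42)]
side plunger [([0.544, 0.134, 0.033], 0.48), ([0.562, 0.043, 0.197], 0.35), ([0.358, 0.47, -0.001], 0.17)]
side palm_brush [([0.547, -0.043, 0.036], 0.78), ([0.642, -0.015, 0.034], 0.28)]
side tap_brush_head [([0.47, 0.129, 0.05], 0.64)]
side tap_brush_ball [([0.466, -0.043, 0.047], 0.64), ([0.464, 0.046, 0.037], 0.45)]
```

View pics/c8.png

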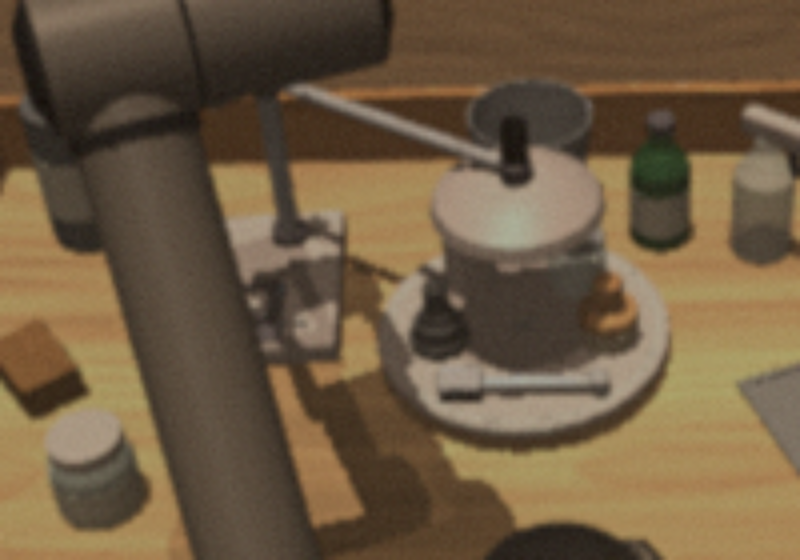

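The button bottomed out (a hard stop at 40 N) and is up again. All five things are on the platter under the lamp, and the robot is clear of everything.

```bash
python3 -c "
from rig import arm
print(arm.job_done())"
```

```text
the job is handed in; nothing more can be done
None
```

I moved all five washed things onto the lazy Susan, swung the lamp back to about 8 mm off centre, pressed the start button down to its stop and let it come up, and handed the job in. No verdict was returned.

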